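# Put the baking kit away: hang the bin, fill it, stack the tins

### The job

Put the baking kit away. Hang the empty grey bin on the white louvred panel so that its rear lip catches over the top louvre, then stand every sprinkle shaker upright in the hung bin. Stack the boxes and tins on the wooden tray in one steady, neatly centred pile, each standing on its own base with the widest base at the bottom and the narrowest on top, and leave the hourglass, the spoon rest and the baking cups where they are.

Things in the scene. Friction and masses are not known exactly. Their poses are not given: they have to be found in the camera images.
- panel: white steel louvred organiser panel, fixed: upright sheet 280 mm wide (y), 190 high, 4 thick, front face at x = 0 facing its -x (to the robot's right); origin: foot of the front face, middle; z up. Three level louvres, 260 long, each ending in an upright strip (x -19 to -16.5 mm, 12 high) with a slot open at the top between strip and sheet. Strip tops 165, 110, 55 mm up. 6 mm foot plate behind.
- panel_rail (a point): middle of the top edge of the top louvre's upright strip, 165 mm above the counter, 17.75 mm in front of the sheet; axes as panel (x into the panel, y along the louvre). The strip is 2.5 mm thick, the slot behind it 16.5 mm wide; nothing but the sheet, 25 mm higher, stands above.
- bin: grey plastic hang-on bin, 0.2 kg, open top; outside 148 mm long (x), 60 wide (y); walls, floor 3 mm; sides 50 high, front (-x) 36, back (+x) 72. Origin: centre of the underside, z up. Grip it from above across its 60 mm width. Hung, its underside is 96 mm up and its back rests on the next louvre, front 2 degrees low. Too low to grip once filled.
- bin_lip (a point): underside of the lip's web, mid-width, which rests on the louvre edge: 76 mm behind (+x) and 69 mm above the bin's origin; axes as the bin. The lip, 56 mm wide, 3 thick, runs back from the back wall's top and turns down, flaring: its slot is 4.5 mm wide at the web (bin x 74 to 78.5), 11 mm at the mouth, 11 mm lower; tip at x = 88. Hung, this point is within some mm of panel_rail in x and z.
- shaker0: sprinkle shaker, clear plastic with a ribbed white twist cap, diameter 38 mm, 88 mm high (cap: the top 22 mm), 0.11 kg, standing on the counter; origin: centre of the underside, z up. Two or three shakers are there; up to three stand in a row along the bin, 45 mm apart. Standing in the bin it rises 41 mm above the bin's sides.
- shaker1: sprinkle shaker, clear plastic with a ribbed white twist cap, diameter 38 mm, 88 mm high (cap: the top 22 mm), 0.11 kg, standing on the counter; origin: centre of the underside, z up. Two or three shakers are there; up to three stand in a row along the bin, 45 mm apart. Standing in the bin it rises 41 mm above the bin's sides.
- shaker2: sprinkle shaker, clear plastic with a ribbed white twist cap, diameter 38 mm, 88 mm high (cap: the top 22 mm), 0.11 kg, standing on the counter; origin: centre of the underside, z up. Two or three shakers are there; up to three stand in a row along the bin, 45 mm apart. Standing in the bin it rises 41 mm above the bin's sides.
- cutter_box: lidded light timber box, 150 (its x) x 66 (y) x 38 (z) mm, about 0.3 kg: the widest base, always there. Origin: centre of the underside, z up.
- tea_tin: closed rectangular steel tin, 105 (its x) x 62 (y) x 46 (z) mm, about 0.19 kg; second widest. Origin: centre of the underside, z up. May be absent.
- packet: closed cardboard packet with a paper band, 76 (its x) x 54 (y) x 38 (z) mm, about 0.1 kg; third widest. Origin: centre of the underside, z up. May be absent.
- nozzle_tin: small round aluminium tin, diameter 48 mm, 36 mm high, about 0.08 kg; the narrowest. Origin: centre of the underside, z up. May be absent.
- tray: dark wooden pantry tray, fixed, 200 (its x) x 120 (y) mm outside, floor 6 mm thick, rim 6 mm wide and 12 mm high (6 mm above the floor); inside 188 x 108 mm. Origin: centre of the underside, z up. The timber box lies flat on its floor, long side along the tray's x; the pile goes on top of it.
- hourglass: hourglass timer of glass and wood, diameter 52 mm, 96 mm high; origin: centre of the underside. Leave alone.
- cup_stack: stack of pink silicone baking cups, diameter 69 mm, 62 mm high; origin: centre of the underside. Leave alone.
- spoon_rest: white ceramic spoon rest, a dish of diameter 100 mm, 18 mm high, with a short handle along its x reaching 100 mm from the centre; origin: centre of the dish's underside. Leave alone.
Things that resemble listed ones, but are neither listed nor needed, are in the scene too. Of the things shaped like the nozzle_tin, the aluminium one is meant. What is shaped like the shaker2 but yellow is not meant.

How it is judged (in metres and radians):
On the way:
1. the bin, still empty, hangs by its lip on the top louvre, let go (x of bin_lip in the frame of panel_rail between -0.006 and 0.006 m and z of bin_lip in the frame of panel_rail between -0.005 and 0.005 m and y of bin_lip in the frame of panel_rail between -0.105 and 0.105 m and angle between bin's own z axis and vertical below 0.14 rad and angle between the x axis of bin and the x axis of panel, either way round below 0.14 rad and linear speed of bin below 0.03 m/s and contact force between the fingers and bin below 0.5 N and horizontal distance between each of shaker0, shaker1, shaker2 and bin above 0.08 m), for 0.2 s.
At the end, for the whole second after the job is handed in: Bin hung on the top louvre by its lip (within 6 mm), level and square within 8 deg; every shaker upright on its floor; timber box flat on the tray floor within 40 mm of its middle; the others upright on it, wider below narrower, centres within 22 mm of each other; all at rest (x of bin_lip in the frame of panel_rail between -0.006 and 0.006 m and z of bin_lip in the frame of panel_rail between -0.005 and 0.005 m and y of bin_lip in the frame of panel_rail between -0.105 and 0.105 m and angle between bin's own z axis and vertical below 0.14 rad and angle between the x axis of bin and the x axis of panel, either way round below 0.14 rad and linear speed of each of bin, shaker0, shaker1, shaker2, cutter_box, tea_tin, packet, nozzle_tin below 0.03 m/s and x of shaker0 in the frame of bin between -0.057 and 0.057 m and y of shaker0 in the frame of bin between -0.013 and 0.013 m and z of shaker0 in the frame of bin between -0.003 and 0.009 m and angle between each of shaker0, shaker1, shaker2's own z axis and vertical below 0.25 rad and x of shaker1 in the frame of bin between -0.057 and 0.057 m and y of shaker1 in the frame of bin between -0.013 and 0.013 m and z of shaker1 in the frame of bin between -0.003 and 0.009 m and x of shaker2 in the frame of bin between -0.057 and 0.057 m and y of shaker2 in the frame of bin between -0.013 and 0.013 m and z of shaker2 in the frame of bin between -0.003 and 0.009 m and z of cutter_box in the frame of tray between 0.003 and 0.009 m and horizontal distance between cutter_box and tray below 0.04 m and angle between each of cutter_box, tea_tin, packet, nozzle_tin's own z axis and vertical below 0.08 rad and z of each of tea_tin, packet, nozzle_tin in the frame of cutter_box above 0.034 m and horizontal distance between cutter_box and tea_tin below 0.022 m and horizontal distance between each of cutter_box, tea_tin and packet below 0.022 m and horizontal distance between each of cutter_box, tea_tin, packet and nozzle_tin below 0.022 m and z of each of packet, nozzle_tin in the frame of tea_tin above 0.042 m and z of nozzle_tin in the frame of packet above 0.034 m); the robot touches nothing.
It fails at once if the hourglass, the baking cup stack or the spoon rest is pushed more than 3 cm or knocked over (distance of any of hourglass, cup_stack, spoon_rest from where it was at the start of the episode above 0.03 m or angle between any of hourglass, cup_stack, spoon_rest's own z axis and vertical above 0.5 rad).
Of shaker0, shaker1, shaker2 only 2 to 3 are there at a start; the rules pass over those that are not, and their reading is None.
Of tea_tin, packet, nozzle_tin only 2 to 3 are there at a start; the rules pass over those that are not, and their reading is None.
At some moment in a run one of bin, cutter_box may be knocked a few centimetres aside while the robot is not near it.
It also fails if it takes over 210 s, if anything falls off the work surface, if the arm or the gripper's body presses on something with over 40 N, if the wrist force passes 120 N, or if a joint passes its speed limit or range.

### The arm

A 6-joint arm with a two-finger parallel gripper is mounted at the origin on the work surface. World frame = base frame: x ahead of the robot, y to its left, z up, the work surface at z = 0. Lengths are in m, angles in degrees, forces in N, time in s.
With the tool pointing down it reaches from about 0.4 to 0.825 m from the base axis. Payload 7 kg.
Tool frame: the origin (TCP) lies midway between the tips of the shut fingers; the grasp point (between the pads) lies 19 mm behind it; z points along the fingers, y is the direction in which the jaws open and shut (so a half turn about z gives the same grasp; the last joint's range is limited). The gripper opens to 88 mm and grips with 3 to 60 N. Pads are 19 mm wide; open, the fingers measure 130 mm over their backs; the gripper's body (78 mm by 193 mm) begins 47 mm behind the grasp point.
Start: joints at [-51.847, 20.546, 0.682, 0, -70.136, -16.507], TCP at [0.249, -0.627, 0.191] pointing down, gripper open.
Joint ranges: [-176.03, 176.03], [-82.01, 121.73], [-58.28, 71.71], [-173.87, 95.51], [-174.79, -0.11], [-173.66, 173.66]. Speed limits (degrees/s): [136.94, 136.94, 172.46, 180, 180, 180].

### API

Orientations are given as [roll, pitch, yaw] about the fixed x, y, z axes, in that order (R = Rz(yaw) Ry(pitch) Rx(roll)).
In Python, from plant import sensors, viewer, r gives the robot as it stands. The module is installed in compiled form; this text tells all that it offers.
- The arm moves only by the shell command python3 -m handwheel 'ROWS' [OPENING] [FORCE]. ROWS is JSON, one flat list of numbers, 6 for each row, row after row: the shift along the world's x, y, z in cm, then the turn, a rotation vector about the world's x, y, z in rad. In form: [tx, ty, tz, wx, wy, wz, tx, ty, tz, wx, wy, wz, ...]. A call has 1 to 8 rows; each row is the pose to reach, as a shift and turn from the pose measured when the call began; what a row does not reach only later rows make up. A row lasts 1/10 s, in which the tool goes at most 50 mm and 8.59 degrees, less where a joint would pass 70% of its speed; a pose out of reach is approached as far as the arm can. A call with a gripper value outside its range is refused whole. OPENING is the closure in counts, from 0 (fully open) to 255 (shut), set as the call begins (- or left out, the last holds). The fingers move at their own pace and stop on an object; FORCE is the grip in N (left out, the last holds). Time passes only in rows, so rows that repeat a pose let the fingers close. It gives the time, the measured TCP pose, the force and the opening at its end, in the units of the state.
- sensors.get_state(): the state, without advancing time (a new reading comes with each control period).
- viewer.capture(name): name is "scene" or "top" or "wrist"; returns a dict with "img" (400x640x3 uint8, red, green, blue), "camera_matrix" (3x3 intrinsics, pixels), "k1" (the pictures are not rectified: a ray, as slopes to the right and down, at radius r is drawn at 1 + k1 r^2 times it, then the intrinsics apply), "camera_from_world" (4x4, takes a point from world to camera coordinates); the wrist camera has in their place "mount" (4x4, takes a point from camera to tool coordinates, whose origin is the TCP and whose axes are the flange's). Camera axes: x right, y down, z forward; pixel columns grow to the right and rows downward; lengths in m; the calibration is good to about 2 mm. A picture is of the moment at which its call begins: read the wrist's pose just before it. There is no depth.
- r.close_job(): hands the job in, once; it reports no verdict.
The state is a dict: "time_s": time; "joints": joint angles; "qd": joint speeds; "joint_torque": joint torques, N m; "tcp_pos": TCP position; "eef_rot": TCP orientation; "contact_force": force on the tool from outside, world axes, zero at the start; "moment": the same for the moment, N m; "gripper_width": finger opening in m.
Only numpy, scipy, OpenCV 4.12 (cv2) and the standard library are available. Lean on these libraries where they do the work, as an engineer would, in place of code of your own. Each camera call takes 0.05 s, during which the arm holds its last target.

## Working session

There is one attempt and no reset: what is moved stays moved. The work goes in short steps, Python scripts to look and compute and a shell command to move; the robot and the scene stay as the last step left them, time stands still between calls to the robot, and variables do not carry over. Pictures are saved under pics/ and viewed, and the job is handed in when it is done.

```bash
mkdir -p pics; ls
python3 - <<'E'
from plant import sensors, viewer, r
import cv2, numpy as np
print(sensors.get_state())
for n in ["scene","top","wrist"]:
    d=viewer.capture(n); cv2.imwrite(f"pics/{n}0.png",d["img"][:,:,::-1])
    print(n,{k:(np.round(v,4).tolist() if k!="img" else v.shape) for k,v in d.items()})
E
```

```text
pics
{'time_s': 0.0, 'joints': array([-5.18493342e+01,  2.05911712e+01,  6.33606242e-01, -1.95034713e-02,
       -7.01364531e+01, -1.65086446e+01]), 'qd': array([-0.01190953, -0.12597553,  0.02006316, -0.02978581,  0.02272613,
        0.04618596]), 'joint_torque': array([ 1.71690886e-04, -5.82726896e+01,  2.93071944e+01,  6.99730530e+00,
        7.13380767e-03, -1.41948622e-04]), 'tcp_pos': array([ 0.24872435, -0.62690964,  0.19052639]), 'eef_rot': array([ 1.79904647e+02, -9.13996909e-03, -1.58364613e+02]), 'contact_force': array([0.04285455, 0.33254268, 0.65721892]), 'moment': array([-0.02981875, -0.01199217,  0.02816568]), 'gripper_width': 0.08799538280419707}
scene {'img': (400, 640, 3), 'camera_matrix': [[449.3853, 0.0, 321.8712], [0.0, 449.3853, 199.9553], [0.0, 0.0, 1.0]], 'k1': -0.115, 'camera_from_world': [[0.7905, 0.6121, 0.0228, -0.4683], [0.4035, -0.4923, -0.7712, -0.1466], [-0.4608, 0.6188, -0.6361, 1.5585], [0.0, 0.0, 0.0, 1.0]]}
top {'img': (400, 640, 3), 'camera_matrix': [[465.3184, 0.0, 320.7238], [0.0, 465.3184, 198.4052], [0.0, 0.0, 1.0]], 'k1': -0.0978, 'camera_from_world': [[-0.0293, -0.9996, 0.0007, 0.023], [-0.9899, 0.0289, -0.1389, 0.6017], [0.1388, -0.0048, -0.9903, 1.3723], [0.0, 0.0, 0.0, 1.0]]}
wrist {'img': (400, 640, 3), 'camera_matrix': [[276.053, 0.0, 319.3927], [0.0, 276.053, 195.4315], [0.0, 0.0, 1.0]], 'k1': -0.0383, 'mount': [[-0.0007, -0.9621, -0.2728, 0.0745], [1.0, -0.0008, 0.0002, 0.0007], [-0.0004, -0.2728, 0.9621, -0.194], [0.0, 0.0, 0.0, 1.0]]}
```

View pics/scene0.png

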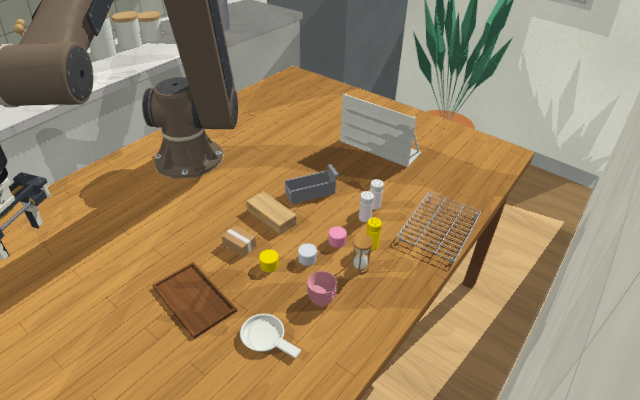

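View pics/top0.png

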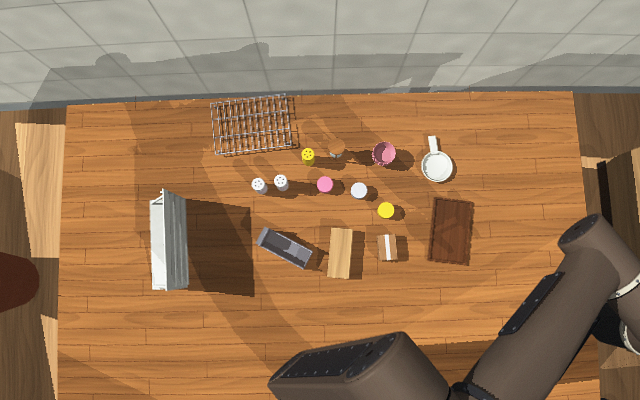

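View pics/wrist0.png

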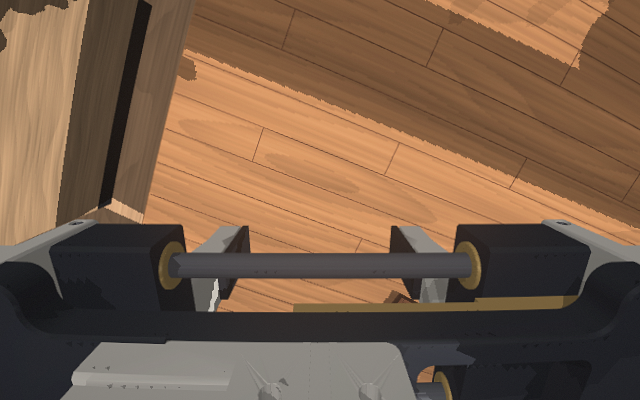

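```bash
cat > h.py <<'E'
from plant import sensors, viewer, r
import cv2, numpy as np
from scipy.spatial.transform import Rotation as R
def cap(n,save=None):
    st=sensors.get_state(); d=viewer.capture(n)
    if n=="wrist":
        T=np.eye(4); T[:3,:3]=R.from_euler("xyz",st["eef_rot"],degrees=True).as_matrix(); T[:3,3]=st["tcp_pos"]
        d["cw"]=np.linalg.inv(T@d["mount"])
    else: d["cw"]=d["camera_from_world"]
    d["bgr"]=np.ascontiguousarray(d["img"][:,:,::-1])
    if save: cv2.imwrite("pics/"+save,d["bgr"])
    return d
def ray(d,uv):
    p=cv2.undistortPoints(np.array(uv,float).reshape(-1,1,2),d["camera_matrix"],np.array([d["k1"],0,0,0])).reshape(-1,2)
    v=np.c_[p,np.ones(len(p))]; Rm=d["cw"][:3,:3]; c=-Rm.T@d["cw"][:3,3]
    v=v@Rm; return c,v/np.linalg.norm(v,axis=1)[:,None]
def plane(d,uv,z):
    c,v=ray(d,uv); return c+v*((z-c[2])/v[:,2])[:,None]
def tri(*obs):
    A=np.zeros((3,3));b=np.zeros(3);L=[]
    for d,uv in obs:
        c,v=ray(d,uv);v=v[0];P=np.eye(3)-np.outer(v,v);A+=P;b+=P@c;L.append((P,c))
    x=np.linalg.solve(A,b);return x,[float(np.linalg.norm(P@(x-c))) for P,c in L]
def proj(d,X):
    X=np.atleast_2d(X); rv,_=cv2.Rodrigues(d["cw"][:3,:3])
    return cv2.projectPoints(X.astype(float),rv,d["cw"][:3,3],d["camera_matrix"],np.array([d["k1"],0,0,0]))[0].reshape(-1,2)
def crop(d,x0,y0,x1,y1,s,name):
    cv2.imwrite("pics/"+name,cv2.resize(d["bgr"][y0:y1,x0:x1],None,fx=s,fy=s,interpolation=cv2.INTER_CUBIC))
E
python3 - <<'E'
from h import *
t=cap("top");s=cap("scene")
crop(t,140,90,480,300,2.35,"t1.png"); crop(s,140,80,480,370,2,"s1.png")
E
```

```text
(no output)
```

View pics/t1.png

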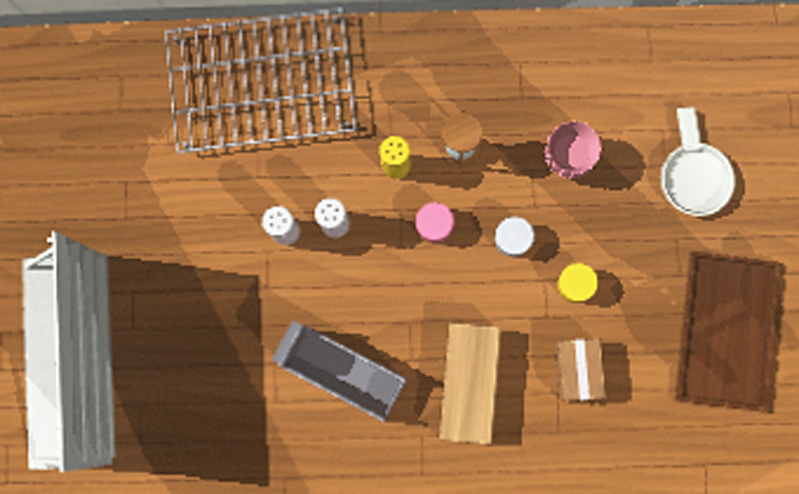

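View pics/s1.png

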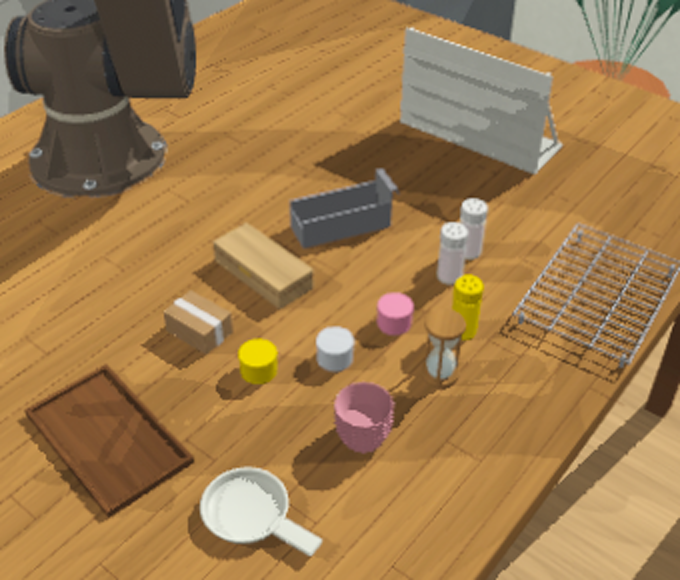

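Run:
```python
from h import *
t=cap("top");s=cap("scene")
T=lambda u,v:(u/2.35+140,v/2.35+90)
S=lambda u,v:(u/2+140,v/2+80)
P={"shA cap":(T(278,220),S(474,206)),"shB cap":(T(331,213),S(453,231)),"nozzle top":(T(514,235),S(335,339)),
"box corner FL":(T(450,324),S(311,267)),"box FR":(T(499,327),S(277,291)),"box NR":(T(490,443),S(214,250)),"box NL":(T(440,438),S(248,227)),
"pk FL":(T(558,341),S(229,324)),"pk FR":(T(601,338),S(200,350)),"pk NR":(T(604,400),S(166,313)),"pk NL":(T(563,401),S(195,293)),
"panel top far":(T(54,234),S(549,76)),"panel top near":(T(62,470),S(406,31)),
"tray FL":(T(693,254),S(190,462)),"tray FR":(T(784,263),S(109,511)),"tray NR":(T(772,411),S(26,411)),"tray NL":(T(678,400),S(107,367)),
"bin front far":(T(405,377),S(292,212)),"hour":(T(461,130),S(446,326)), "cup":(T(573,149),S(364,398)),"yel sh":(T(395,150),S(468,285)),
"bin lip far":(T(296,322),S(393,185)),"bin lip near":(T(274,358),S(378,175)),"bin front near":(T(382,419),S(304,243))}
for k,(a,b) in P.items():
    x,e=tri((t,a),(s,b)); print(k,np.round(x*1000,0),np.round(np.array(e)*1000,1))
```

```text
shA cap [646. 190.  91.] [1.7 1.7]
shB cap [653. 123.  89.] [1.6 1.6]
nozzle top [ 626. -110.   39.] [1.9 1.9]
box corner FL [512. -23.  43.] [1.4 1.4]
box FR [506. -87.  38.] [0.2 0.2]
box NR [360. -70.  23.] [2.5 2.5]
box NL [369.  -5.  32.] [2.9 2.9]
pk FL [ 487. -165.   21.] [0.2 0.2]
pk FR [ 489. -222.   18.] [0. 0.]
pk NR [ 412. -215.   34.] [4.9 4.9]
pk NL [ 413. -162.   33.] [5.4 5.4]
panel top far [619. 440. 192.] [1.1 1.1]
panel top near [346. 430. 186.] [1. 1.]
tray FL [ 599. -352.    4.] [2. 2.]
tray FR [ 584. -467.   18.] [5.7 5.7]
tray NR [ 390. -438.   16.] [5.8 5.8]
tray NL [ 407. -318.    9.] [3.1 3.1]
bin front far [440.  30.  75.] [6. 6.]
hour [754. -45.  93.] [0.7 0.7]
cup [ 732. -188.   70.] [2.9 2.9]
yel sh [732.  40.  89.] [1.4 1.4]
bin lip far [516. 169.  81.] [0.2 0.2]
bin lip near [471. 197.  64.] [3.3 3.3]
bin front near [400.  76. -36.] [10.4 10.4]
```

```bash
python3 -m handwheel '[4,6,11,0,0,0, 8,12,14,0,0,0, 20,33,14,0,0,0, 20,33,14,0,0,0, 20,33,14,0,0,0, 20,33,14,0,0,0, 20,33,14,0,0,0, 20,33,14,0,0,0]' 0 30
python3 -m handwheel '[0,41,0,0,0,0.68, 0,41,0,0,0,0.68, 0,41,0,0,0,0.68, 0,41,0,0,0,0.68, 0,41,0,0,0,0.68, 0,41,0,0,0,0.68, 0,41,0,0,0,0.68, 0,41,0,0,0,0.68]'
python3 - <<'E'
from h import *
st=sensors.get_state();print(st["tcp_pos"],st["eef_rot"],st["joints"].round(1),st["contact_force"])
cap("wrist","w1.png");t=cap("top","t2.png")
E
```

```text
time_s: 1.15
tcp_pos: [0.436, -0.3181, 0.3266]
eef_rot: [-180.0, 0.0, -158.4]
contact_force: [0.9, -0.1, 0.1]
gripper_width: 0.0877
time_s: 1.95
tcp_pos: [0.4354, 0.082, 0.3271]
eef_rot: [-180.0, 0.1, -119.4]
contact_force: [1.3, 0.5, 0.4]
gripper_width: 0.0876
[0.43535231 0.08200639 0.32713233] [-1.79955880e+02  1.16960683e-01 -1.19377403e+02] [ 36.3  -5.9 -12.9  -0.  -82.8 -65.7] [1.31500253 0.53597238 0.37793589]
```

View pics/w1.png

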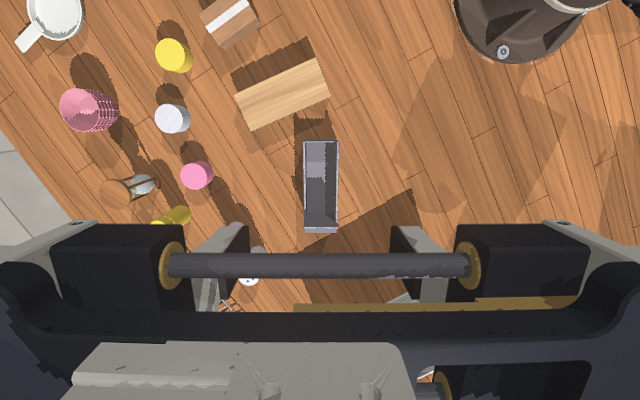

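Run:
```python
from h import *
w=cap("wrist");crop(w,220,50,380,250,3,"w1c.png");t=cap("top");crop(t,245,215,330,280,8,"t2c.png")
```

```text
(no output)
```

View pics/w1c.png

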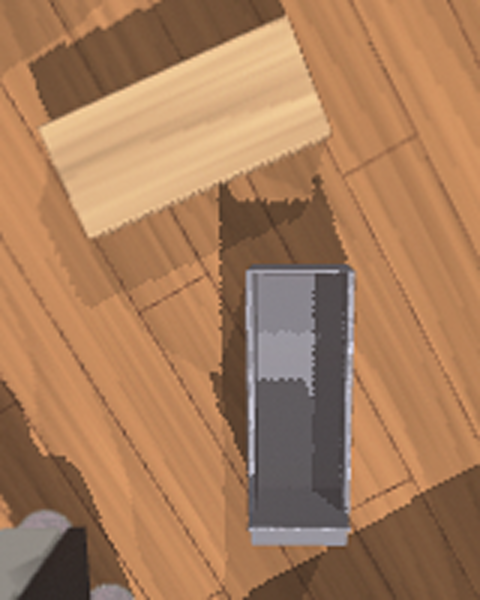

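View pics/t2c.png

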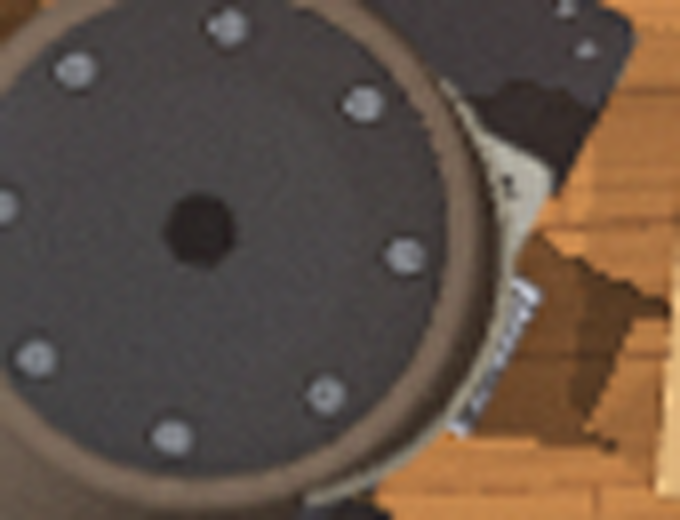

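Run:
```python
from h import *
w=cap("wrist");s=cap("scene")
C=lambda u,v:(u/3+220,v/3+50)
for n,p,z in [("fr1",C(246,268),.036),("fr1",C(246,268),.05),("fr2",C(354,268),.036),("fr2",C(354,268),.05),("lip1",C(250,545),.06),("lip1",C(250,545),.072),("lip2",C(348,545),.06),("lip2",C(348,545),.072),
 ("backtop",C(249,527),.072),("backtop2",C(348,527),.072)]:
    print(n,z,plane(w,[p],z)[0].round(4))
S=lambda u,v:(u/2+140,v/2+80)
crop(s,275,155,350,215,8,"s2c.png")
```

```text
fr1 0.036 [0.4429 0.0349 0.036 ]
fr1 0.05 [0.4416 0.0344 0.05  ]
fr2 0.036 [0.3886 0.0653 0.036 ]
fr2 0.05 [0.3889 0.0639 0.05  ]
lip1 0.06 [0.521  0.1766 0.06  ]
lip1 0.072 [0.5178 0.1725 0.072 ]
lip2 0.06 [0.4696 0.2054 0.06  ]
lip2 0.072 [0.4678 0.2005 0.072 ]
backtop 0.072 [0.5126 0.1624 0.072 ]
backtop2 0.072 [0.4624 0.1905 0.072 ]
```

View pics/s2c.png

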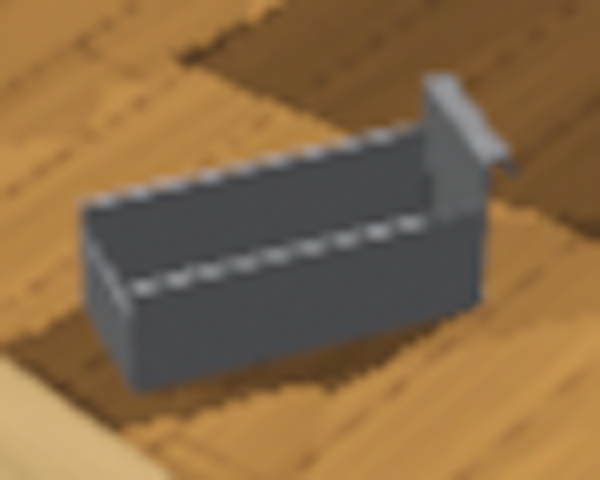

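```bash
python3 -m handwheel '[0,0,0,0,0,1.05, 0,0,0,0,0,1.05, 0,0,0,0,0,1.05, 0,0,0,0,0,1.05, 0,0,0,0,0,1.05, 0,0,0,0,0,1.05, 0,0,0,0,0,1.05, 0,0,0,0,0,1.05]'
python3 -m handwheel '[0,0,0,0,0,1.05, 0,0,0,0,0,1.05, 0,0,0,0,0,1.05, 0,0,0,0,0,1.05, 0,0,0,0,0,1.05, 0,0,0,0,0,1.05, 0,0,0,0,0,1.05, 0,0,0,0,0,1.05]'
python3 -m handwheel '[1.6,2.8,0,0,0,1.05, 1.6,2.8,0,0,0,1.05, 1.6,2.8,0,0,0,1.05, 1.6,2.8,0,0,0,1.05, 1.6,2.8,0,0,0,1.05, 1.6,2.8,0,0,0,1.05, 1.6,2.8,0,0,0,1.05, 1.6,2.8,0,0,0,1.05]'
python3 - <<'E'
from h import *
st=sensors.get_state();print(st["tcp_pos"],st["eef_rot"],st["joints"].round(1),st["contact_force"])
cap("wrist","w2.png")
E
```

```text
time_s: 3.05
tcp_pos: [0.436, 0.0779, 0.3268]
eef_rot: [-180.0, 0.0, -59.3]
contact_force: [0.1, -0.3, -1.3]
gripper_width: 0.0877
time_s: 3.85
tcp_pos: [0.4361, 0.077, 0.3269]
eef_rot: [-180.0, 0.0, 0.7]
contact_force: [-0.0, -0.8, -0.3]
gripper_width: 0.088
time_s: 4.65
tcp_pos: [0.4521, 0.1043, 0.3269]
eef_rot: [-180.0, 0.0, 60.5]
contact_force: [-0.1, 0.0, -0.3]
gripper_width: 0.0876
[0.45213455 0.10434857 0.32686096] [-1.79971908e+02  2.59964092e-02  6.05227518e+01] [ 37.4  -3.5 -10.9  -0.  -82.7 113.1] [-0.10287327  0.03996076 -0.34479661]
```

View pics/w2.png

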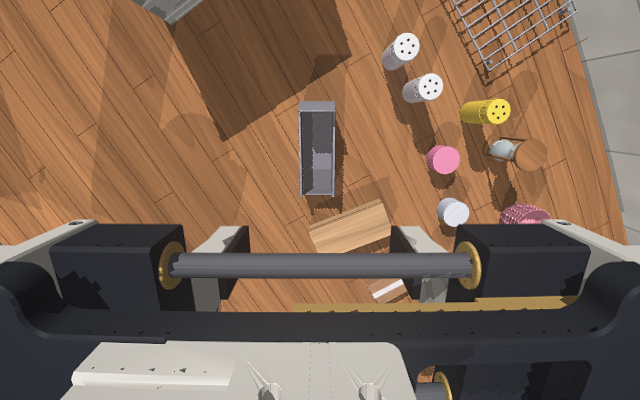

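Run:
```python
from h import *
w=cap("wrist");crop(w,280,85,355,215,5,"w2c.png")
```

```text
(no output)
```

View pics/w2c.png

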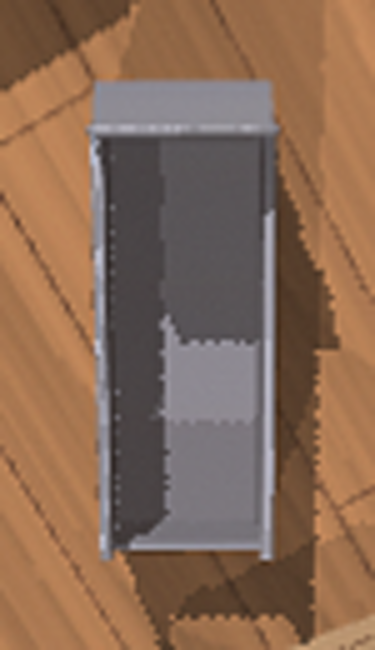

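Run:
```python
from h import *
import pickle
w=cap("wrist");s=cap("scene")
C=lambda u,v:(u/5+280,v/5+85)
f1=C(101,558);f2=C(272,558);b1=C(90,130);b2=C(278,130);l1=C(94,82);l2=C(274,82)
for n,p,z in [("f1",f1,.05),("f2",f2,.05),("b1",b1,.072),("b2",b2,.072),("l1",l1,.062),("l2",l2,.062)]:
    print(n,plane(w,[p],z)[0].round(4))
S=lambda u,v:(u/8+275,v/8+155)
# image left = ? check
for n,p,q in [("f1",f1,S(80,205)),("f2",f2,S(80,205)),("f2",f2,S(133,290)),("b1",b1,S(425,80)),("b2",b2,S(485,165))]:
    x,e=tri((w,p),(s,q));print(n,x.round(4),np.round(e,4))
```

```text
f1 [0.3905 0.0681 0.05  ]
f2 [0.4432 0.038  0.05  ]
b1 [0.4631 0.1939 0.072 ]
b2 [0.5141 0.1648 0.072 ]
l1 [0.4712 0.2064 0.062 ]
l2 [0.5207 0.1782 0.062 ]
f1 [0.3916 0.0687 0.0491] [0.0015 0.0015]
f2 [0.436  0.0399 0.0828] [0.0122 0.0122]
f2 [0.4444 0.0392 0.0516] [0.0013 0.0013]
b1 [0.4638 0.1944 0.0717] [0.0008 0.0008]
b2 [0.5148 0.1653 0.0705] [0.0008 0.0008]
```

```bash
python3 -m handwheel '[0,1.2,-20,0,0,0, 0,1.2,-20,0,0,0, 0,1.2,-20,0,0,0, 0,1.2,-20,0,0,0, 0,1.2,-20,0,0,0, 0,1.2,-24,0,0,0, 0,1.2,-24,0,0,0, 0,1.2,-24,0,0,0]'
python3 - <<'E'
from h import *
st=sensors.get_state();print(st["tcp_pos"],st["eef_rot"],st["contact_force"])
cap("wrist","w3.png")
E
```

```text
time_s: 5.65
tcp_pos: [0.4531, 0.117, 0.0888]
eef_rot: [180.0, 0.0, 60.4]
contact_force: [0.3, 0.3, 0.1]
gripper_width: 0.0874
[0.45312324 0.11697404 0.08880908] [1.79973900e+02 8.36991437e-03 6.04306539e+01] [0.31794958 0.26414627 0.11528393]
```

View pics/w3.png

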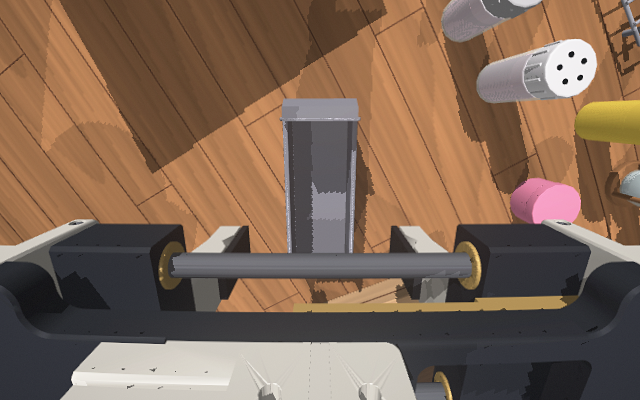

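```bash
python3 -m handwheel '[0,0,-3,0,0,0, 0,0,-6,0,0,0, 0,0,-7.4,0,0,0, 0,0,-7.4,0,0,0]'
python3 -m handwheel '[0,0,0,0,0,0, 0,0,0,0,0,0, 0,0,0,0,0,0, 0,0,0,0,0,0, 0,0,0,0,0,0, 0,0,0,0,0,0, 0,0,0,0,0,0]' 255 25
```

```text
time_s: 6.1
tcp_pos: [0.4541, 0.1176, 0.0159]
eef_rot: [179.9, -0.1, 60.4]
contact_force: [1.0, -0.8, 0.9]
gripper_width: 0.0878
time_s: 6.8
tcp_pos: [0.454, 0.1175, 0.0159]
eef_rot: [179.9, -0.1, 60.4]
contact_force: [-1.5, -0.3, 0.3]
gripper_width: 0.0372
```

Run:
```python
from h import *
st=sensors.get_state();print(st["tcp_pos"],st["gripper_width"])
cap("wrist","w4.png");s=cap("scene");crop(s,230,120,390,240,5,"s4.png")
```

```text
[0.45402014 0.11753276 0.0159282 ] 0.037213468725815275
```

View pics/w4.png

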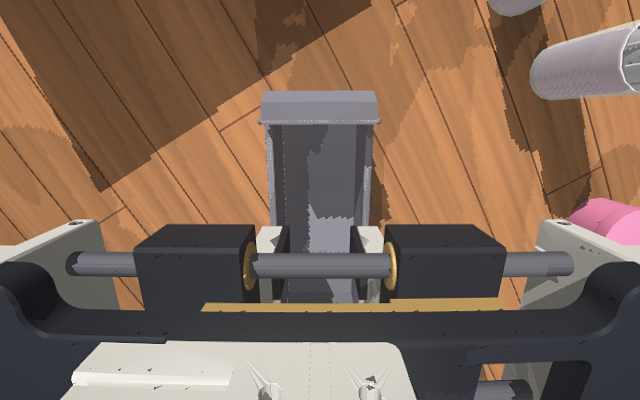

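View pics/s4.png

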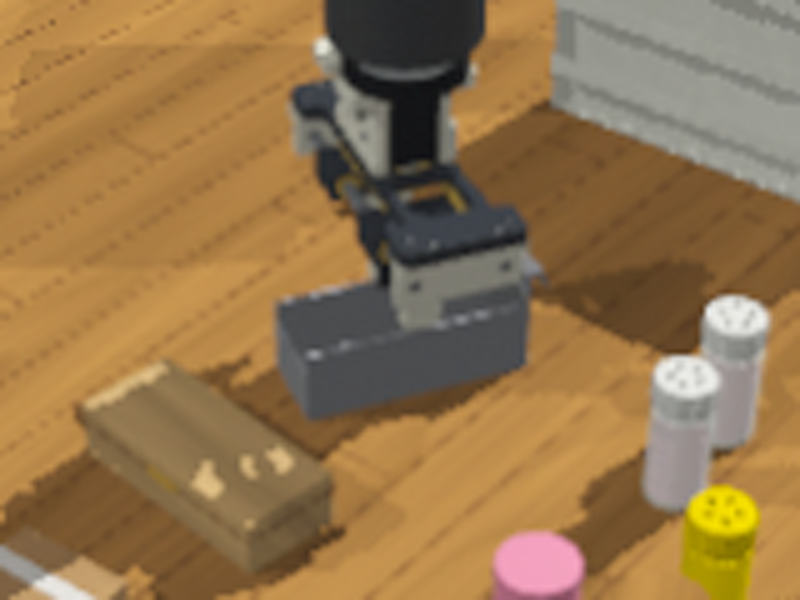

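```bash
python3 - <<'E'
from h import *
w=cap("wrist");crop(w,240,80,400,310,3.4,"w4c.png");s=cap("scene");crop(s,280,140,350,210,8,"s4c.png")
E
python3 -m handwheel '[0,0,0,0,0,0, 0,0,0,0,0,0]'
```

```text
time_s: 7.2
tcp_pos: [0.454, 0.1175, 0.0158]
eef_rot: [179.9, -0.1, 60.4]
contact_force: [0.1, 0.8, 1.0]
gripper_width: 0.0054
```

View pics/w4c.png

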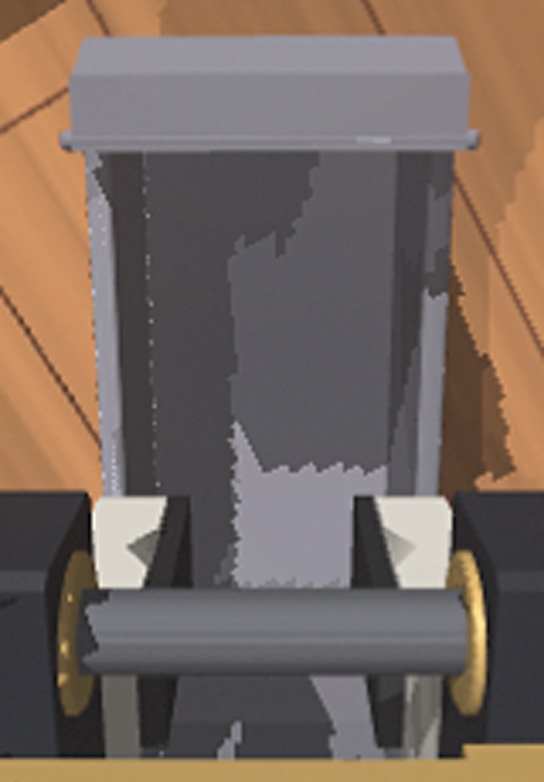

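View pics/s4c.png

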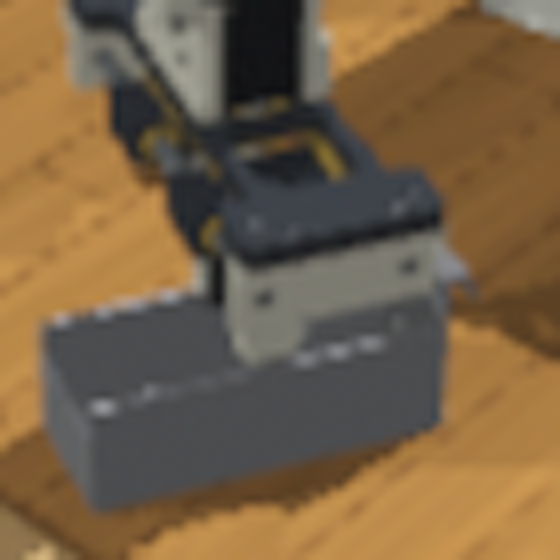

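Run:
```python
from h import *
w=cap("wrist");crop(w,240,80,400,310,3.4,"w5c.png");s=cap("scene");crop(s,280,140,350,210,8,"s5c.png")
```

```text
(no output)
```

View pics/w5c.png

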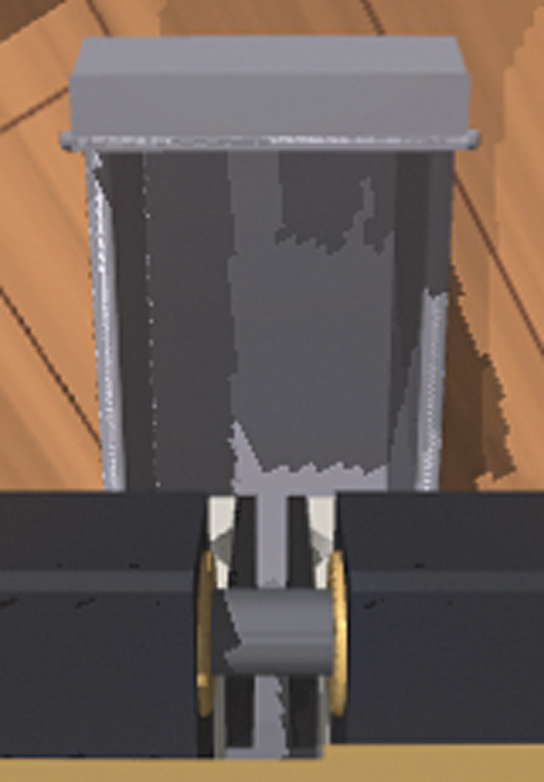

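View pics/s5c.png

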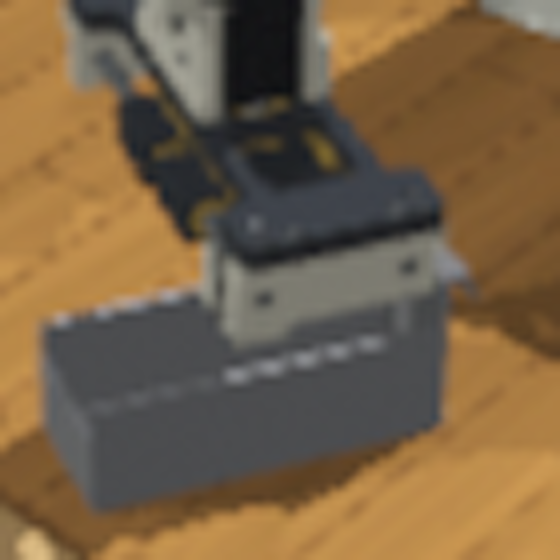

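Run:
```python
from h import *
s=cap("scene");st=sensors.get_state();p=st["tcp_pos"]
print(p,st["gripper_width"])
for z in [.016,.035,.05,.06,.07,.08]:
    print(z,((proj(s,[p[0],p[1],z])-[280,140])*8).round())
T=np.array([.4528,.1165])
t=cap("top");print(proj(t,p))
```

```text
[0.45398747 0.11752783 0.01579575] 0.0007365217817899119
0.016 [[240. 394.]]
0.035 [[241. 356.]]
0.05 [[241. 325.]]
0.06 [[241. 304.]]
0.07 [[241. 283.]]
0.08 [[241. 262.]]
[[285.46496928 248.65661279]]
```

```bash
python3 -m handwheel '[0,0,4,0,0,0, 0,0,4,0,0,0, 0,0,4,0,0,0, 0,0,4,0,0,0, 0,0,4,0,0,0, 0,0,4,0,0,0, 0,0,4,0,0,0, 0,0,4,0,0,0]' 0 25
python3 -m handwheel '[0,0,0,0,0,0, 0,0,0,0,0,0, 0,0,0,0,0,0, 0,0,0,0,0,0, 0,0,0,0,0,0, 0,0,0,0,0,0]'
python3 - <<'E'
from h import *
st=sensors.get_state();print(st["tcp_pos"],st["gripper_width"])
w=cap("wrist","w6.png");s=cap("scene");crop(s,280,140,350,210,8,"s6c.png")
E
```

```text
time_s: 8.2
tcp_pos: [0.4539, 0.1174, 0.0555]
eef_rot: [179.9, -0.0, 60.4]
contact_force: [-0.1, -0.1, 0.2]
gripper_width: 0.0588
time_s: 8.8
tcp_pos: [0.4539, 0.1174, 0.0556]
eef_rot: [179.9, -0.0, 60.4]
contact_force: [-1.1, 0.2, -0.3]
gripper_width: 0.0874
[0.45389863 0.11743941 0.05556499] 0.08739216445048455
```

View pics/w6.png

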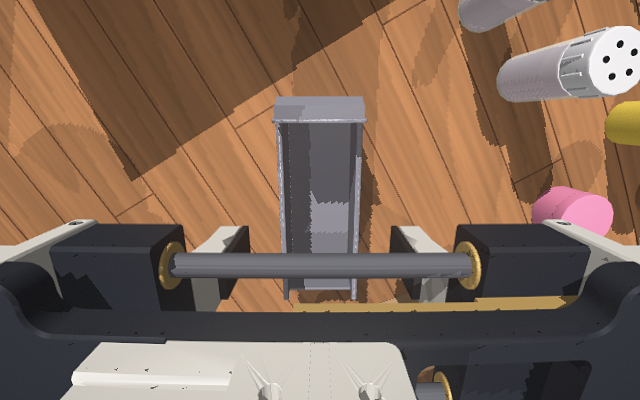

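View pics/s6c.png

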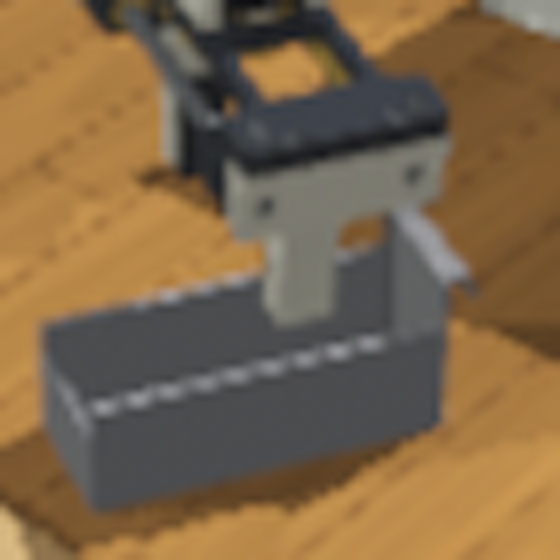

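Run:
```python
from h import *
s=cap("scene");st=sensors.get_state();p=st["tcp_pos"];Rm=R.from_euler("xyz",st["eef_rot"],degrees=True).as_matrix()
for y in (.044,.054,.065):
  for z in (0,-.019,-.035,-.045):
    print(y,z,((proj(s,p+Rm@[0,y,z])-[280,140])*8).round(),((proj(s,p+Rm@[0.0095,y,z])-[280,140])*8).round())
w=cap("wrist")
for z in (0,-.019,-.035,-.045): print(z,proj(w,p+Rm@[0.0095,.044,z]).round())
```

```text
0.044 0 [[283. 379.]] [[307. 373.]]
0.044 -0.019 [[284. 339.]] [[308. 333.]]
0.044 -0.035 [[285. 304.]] [[308. 299.]]
0.044 -0.045 [[285. 283.]] [[309. 277.]]
0.054 0 [[293. 394.]] [[317. 388.]]
0.054 -0.019 [[294. 354.]] [[318. 348.]]
0.054 -0.035 [[295. 319.]] [[319. 314.]]
0.054 -0.045 [[295. 298.]] [[319. 292.]]
0.065 0 [[305. 411.]] [[328. 405.]]
0.065 -0.019 [[305. 371.]] [[329. 365.]]
0.065 -0.035 [[306. 336.]] [[330. 331.]]
0.065 -0.045 [[307. 314.]] [[331. 309.]]
0 [[381. 207.]]
-0.019 [[387. 215.]]
-0.035 [[393. 224.]]
-0.045 [[397. 231.]]
```

```bash
python3 -m handwheel '[0,0,-2,0,0,0, 0,0,-4,0,0,0, 0,0,-5.5,0,0,0, 0,0,-6.5,0,0,0, 0,0,-7.2,0,0,0, 0,0,-7.2,0,0,0]'
python3 - <<'E'
from h import *
s=cap("scene");crop(s,280,140,350,210,8,"s7c.png")
E
```

```text
time_s: 9.6
tcp_pos: [0.4535, 0.1172, -0.0171]
eef_rot: [180.0, 0.0, 60.4]
contact_force: [0.5, 0.0, 0.0]
gripper_width: 0.0877
```

View pics/s7c.png

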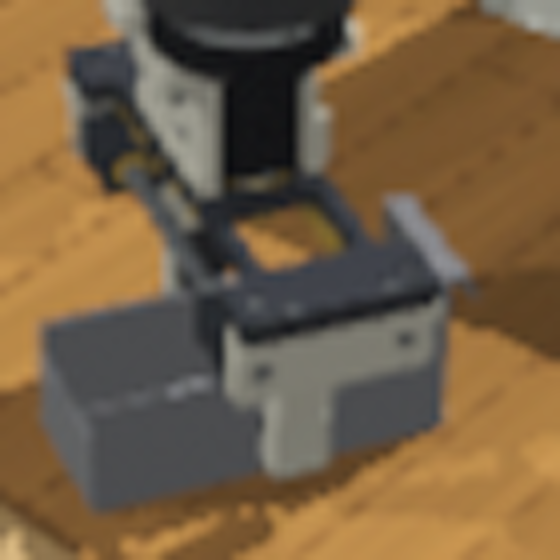

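```bash
python3 -m handwheel '[0,0,0,0,0,0, 0,0,0,0,0,0, 0,0,0,0,0,0, 0,0,0,0,0,0, 0,0,0,0,0,0, 0,0,0,0,0,0, 0,0,0,0,0,0, 0,0,0,0,0,0]' 255 25
```

```text
time_s: 10.45
tcp_pos: [0.454, 0.1175, -0.0162]
eef_rot: [179.9, -0.0, 60.4]
contact_force: [-2.0, -0.6, 6.2]
gripper_width: 0.0598
```

```bash
python3 -m handwheel '[0,0,4,0,0,0, 0,0,9,0,0,0, 1,4,14,0,0,0.15, 2,8,18,0,0,0.3, 3,13,20,0,0,0.55, 3,13,20,0,0,0.55, 3,13,20,0,0,0.55, 3,13,20,0,0,0.55]'
python3 -m handwheel '[0,0,0,0,0,0, 0,0,0,0,0,0, 0,0,0,0,0,0]'
python3 - <<'E'
from h import *
st=sensors.get_state();print(st["tcp_pos"],st["eef_rot"],st["gripper_width"],st["joints"].round(1))
w=cap("wrist","w8.png");s=cap("scene","s8.png")
crop(s,280,90,440,210,5,"s8c.png")
E
```

```text
time_s: 11.25
tcp_pos: [0.4833, 0.2474, 0.1828]
eef_rot: [-180.0, 0.0, 91.9]
contact_force: [0.6, -0.2, -2.9]
gripper_width: 0.0596
time_s: 11.55
tcp_pos: [0.483, 0.2466, 0.1824]
eef_rot: [-179.9, 0.1, 91.8]
contact_force: [-0.4, 0.0, -1.9]
gripper_width: 0.0596
[0.48300665 0.24657915 0.18237515] [-1.79932004e+02  5.08142584e-02  9.18405235e+01] 0.0596369803215576 [ 47.7   8.5 -16.8  -0.  -64.8 134.1]
```

View pics/w8.png

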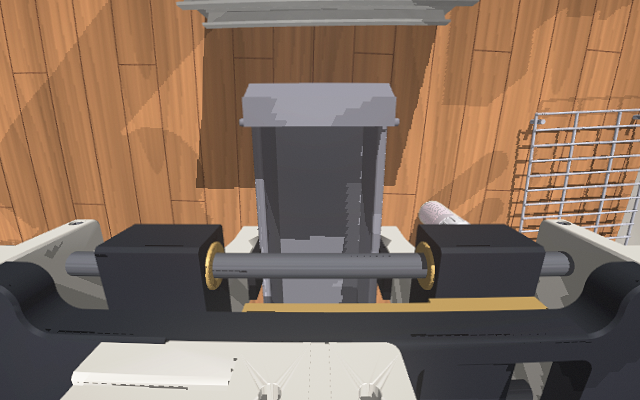

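View pics/s8c.png

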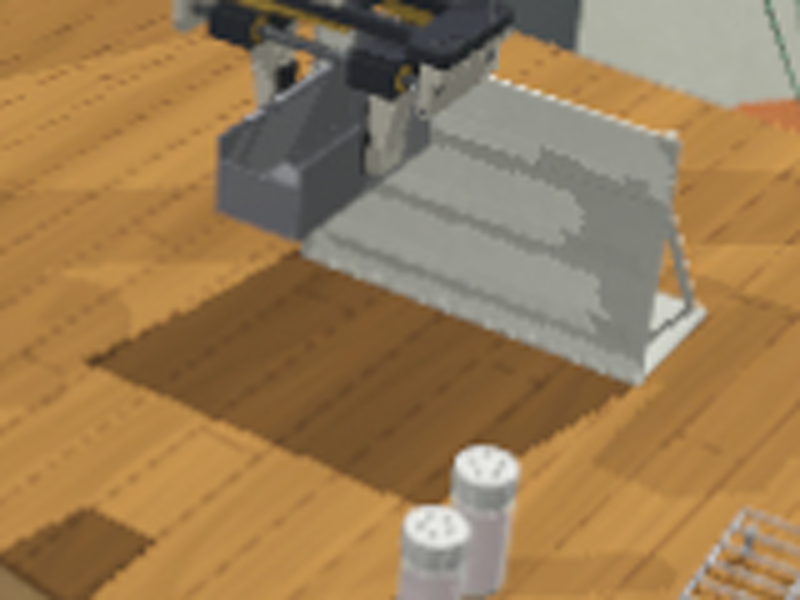

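```bash
python3 -m handwheel '[0,3,0,0,0,0, 0,5,0,0,0,0, 0,5,0,0,0,0, 0,5,0,0,0,0, 0,5,0,0,0,0]'
python3 - <<'E'
from h import *
st=sensors.get_state();print(st["tcp_pos"],st["eef_rot"],st["gripper_width"],st["joints"].round(1))
w=cap("wrist","w9.png")
crop(w,130,0,450,140,2.5,"w9c.png")
E
```

```text
time_s: 12.15
tcp_pos: [0.483, 0.2967, 0.1825]
eef_rot: [-179.9, 0.1, 91.9]
contact_force: [0.7, -0.2, -1.5]
gripper_width: 0.0595
[0.48301807 0.29667293 0.18248852] [-1.79936155e+02  5.44571010e-02  9.18754584e+01] 0.05945536608736699 [ 51.3  10.8 -13.9  -0.  -65.3 130.6]
```

View pics/w9c.png

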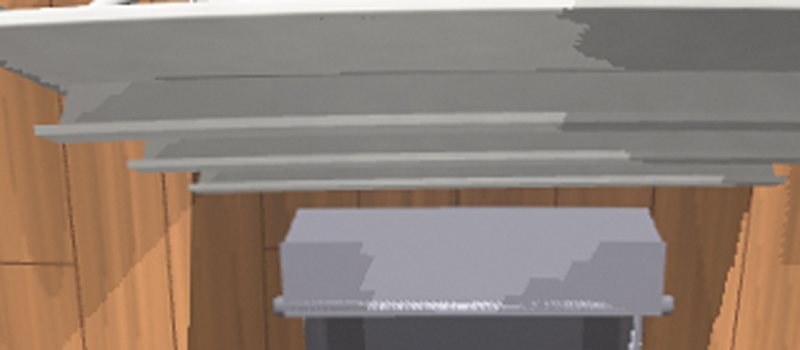

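Run:
```python
from h import *
w=cap("wrist");s=cap("scene")
C=lambda u,v:(u/2.5+130,v/2.5)
P={"sheet top":[C(0,22),C(560,8)],"r1":[C(35,130),C(560,122)],"r1top":[C(35,124),C(560,114)],"r2":[C(128,166),C(620,156)],"r3":[C(190,189),C(720,182)]}
for (k,v),z in zip(P.items(),(.19,.165,.165,.11,.055)):
    q=plane(w,v,z);d=q[0]-q[1];print(k,q.round(4).tolist(),np.degrees(np.arctan2(d[1],d[0])).round(2))
crop(w,100,0,540,70,1.8,"w9d.png"); crop(s,335,90,430,180,8,"s9c.png")
st=sensors.get_state();p=st["tcp_pos"];Rm=R.from_euler("xyz",st["eef_rot"],degrees=True).as_matrix()
```

```text
sheet top [[0.3621, 0.4319, 0.19], [0.498, 0.4372, 0.19]] -177.76
r1 [[0.3533, 0.4124, 0.165], [0.5022, 0.4177, 0.165]] -177.97
r1top [[0.3535, 0.414, 0.165], [0.5021, 0.4197, 0.165]] -177.78
r2 [[0.3535, 0.4116, 0.11], [0.5302, 0.4197, 0.11]] -177.4
r3 [[0.3542, 0.4112, 0.055], [0.5851, 0.4212, 0.055]] -177.53
```

View pics/w9d.png

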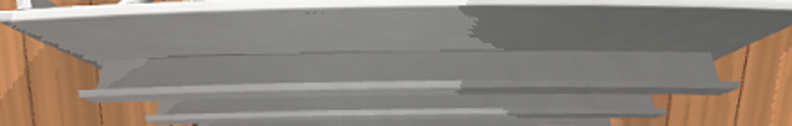

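View pics/s9c.png

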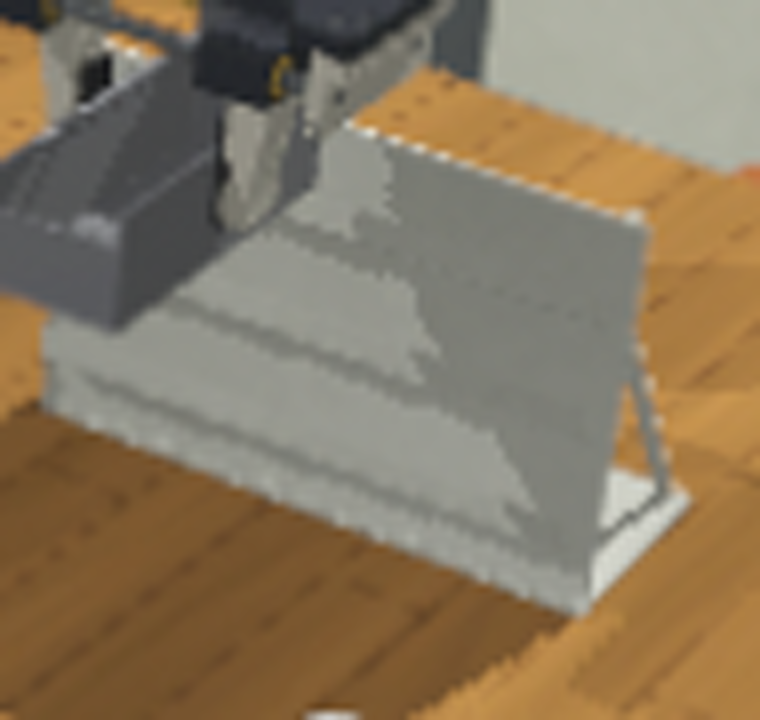

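Run:
```python
from h import *
w=cap("wrist")
st=sensors.get_state();p=st["tcp_pos"];bz=p[2]+.0162
C=lambda u,v:(u/2.5+130,v/2.5)
for k,v,dz in [("rim inner x71",[C(280,315),C(665,313)],.072),("bend x81.5",[C(284,241),C(662,241)],.072),("tip x88",[C(300,208),C(645,208)],.058)]:
    q=plane(w,v,bz+dz);d=q[1]-q[0];print(k,q.round(4).tolist(),np.degrees(np.arctan2(d[1],d[0])).round(2),np.linalg.norm(d).round(4),(q.mean(0)-p).round(4))
for u,z in [((144.4,52.8),.165),((510,47.8),.165)]: print(plane(w,[u],z))
```

```text
rim inner x71 [[0.4509, 0.3663, 0.271], [0.5084, 0.3684, 0.271]] 2.09 0.0575 [-0.0036  0.0709  0.0882]
bend x81.5 [[0.4519, 0.3769, 0.271], [0.5069, 0.3786, 0.271]] 1.8 0.055 [-0.0039  0.0812  0.0882]
tip x88 [[0.451, 0.383, 0.257], [0.5072, 0.3847, 0.257]] 1.8 0.0562 [-0.0042  0.0873  0.0742]
[[0.35362794 0.41194735 0.165     ]]
[[0.61366197 0.42370504 0.165     ]]
```

```bash
python3 -m handwheel '[0,0,-3,0,0,0, 0,0,-6,0,0,0, 0,0.8,-7.8,0,0,0, 0,0.8,-7.8,0,0,0, 0,0.8,-7.8,0,0,0]'
python3 - <<'E'
from h import *
st=sensors.get_state();print(st["tcp_pos"],st["eef_rot"],st["gripper_width"],st["contact_force"])
w=cap("wrist","w10.png")
crop(w,120,0,520,140,2,"w10c.png")
E
```

```text
time_s: 12.85
tcp_pos: [0.4836, 0.3044, 0.1053]
eef_rot: [-180.0, 0.0, 91.9]
contact_force: [1.2, 0.8, -1.1]
gripper_width: 0.0597
[0.48359472 0.30441835 0.10532428] [-1.79979331e+02  4.64110850e-02  9.18561876e+01] 0.059680338684110705 [ 1.17514534  0.83052233 -1.06867039]
```

View pics/w10c.png

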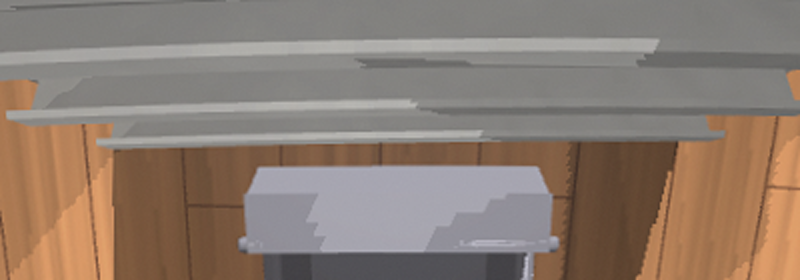

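Run:
```python
from h import *
w=cap("wrist")
crop(w,270,0,370,50,8,"w10d.png")
st=sensors.get_state();p=st["tcp_pos"];bz=p[2]+.0162
C=lambda u,v:(u/2+120,v/2)
for k,v,z in [("rail front",[C(200,59),C(400,56)],.165),("rail back",[C(200,46),C(400,41)],.165),("bend x81.5",[C(246,194),C(551,194)],bz+.072),("tip x88",[C(256,167),C(541,167)],bz+.058),("rim x71",[C(246,252),C(556,250)],bz+.072)]:
    q=plane(w,v,z);d=q[1]-q[0];print(k,q.round(4).tolist(),np.degrees(np.arctan2(d[1],d[0])).round(2),np.linalg.norm(d).round(4),(q.mean(0)-p).round(4))
```

```text
rail front [[0.4352, 0.415, 0.165], [0.4793, 0.4167, 0.165]] 2.16 0.0442 [-0.0267  0.1109  0.0588]
rail back [[0.4353, 0.4176, 0.165], [0.4792, 0.4196, 0.165]] 2.65 0.044 [-0.0267  0.1137  0.0588]
bend x81.5 [[0.4523, 0.3849, 0.1944], [0.5077, 0.3866, 0.1944]] 1.82 0.0554 [-0.004   0.0808  0.0882]
tip x88 [[0.4508, 0.391, 0.1804], [0.5088, 0.3929, 0.1804]] 1.82 0.058 [-0.0042  0.087   0.0742]
rim x71 [[0.4519, 0.3746, 0.1944], [0.5096, 0.3767, 0.1944]] 2.18 0.0578 [-0.0032  0.0707  0.0882]
```

View pics/w10d.png

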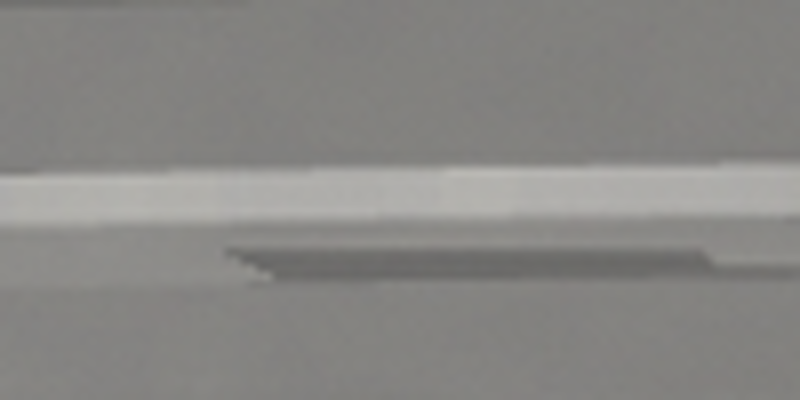

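```bash
python3 -m handwheel '[0,1.5,0,0,0,0.007, 0,3,0,0,0,0.007, 0,3.7,0,0,0,0.007, 0,3.7,0,0,0,0.007, 0,3.7,0,0,0,0.007, 0,3.7,-0.6,0,0,0.007, 0,3.7,-0.6,0,0,0.007]'
python3 - <<'E'
from h import *
st=sensors.get_state();print(st["tcp_pos"],st["eef_rot"],st["gripper_width"],st["contact_force"])
w=cap("wrist","w11.png")
crop(w,220,0,420,140,4,"w11c.png")
E
```

```text
time_s: 13.65
tcp_pos: [0.4834, 0.3415, 0.0993]
eef_rot: [-180.0, -0.0, 92.2]
contact_force: [0.7, -0.1, -1.2]
gripper_width: 0.0601
[0.48344707 0.34150441 0.09925327] [-1.79991185e+02 -1.11990139e-02  9.22337061e+01] 0.06007352093390565 [ 0.71173098 -0.13939095 -1.21312681]
```

View pics/w11c.png

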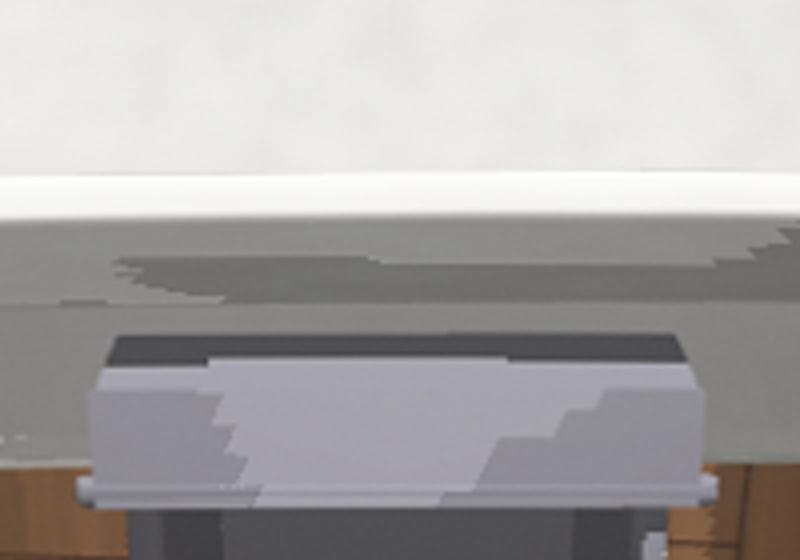

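```bash
python3 -m handwheel '[0,0,-0.4,0,0,0, 0,0,-0.8,0,0,0, 0,0,-1.1,0,0,0, 0,0,-1.3,0,0,0, 0,0,-1.3,0,0,0]'
python3 -m handwheel '[0,0.05,-0.2,0,0,0, 0,0.1,-0.4,0,0,0, 0,0.1,-0.4,0,0,0]'
```

```text
time_s: 14.2
tcp_pos: [0.4835, 0.3413, 0.0862]
eef_rot: [-180.0, 0.0, 92.2]
contact_force: [0.3, -0.3, -1.1]
gripper_width: 0.0599
time_s: 14.5
tcp_pos: [0.4834, 0.3423, 0.0819]
eef_rot: [-180.0, 0.0, 92.2]
contact_force: [-0.6, -0.2, -1.9]
gripper_width: 0.0598
```

```bash
python3 -m handwheel '[0,0,-0.1,0,0,0, 0,0.0,-0.2,0,0,0, 0,0.0,-0.2,0,0,0]'
python3 - <<'E'
from h import *
st=sensors.get_state();print(st["tcp_pos"],st["contact_force"])
w=cap("wrist","w12.png");s=cap("scene")
crop(w,220,0,420,140,4,"w12c.png");crop(s,300,80,420,180,6,"s12c.png")
E
```

```text
time_s: 14.8
tcp_pos: [0.4834, 0.3423, 0.0798]
eef_rot: [-180.0, 0.0, 92.2]
contact_force: [-0.4, -0.7, -2.0]
gripper_width: 0.0593
[0.4833582  0.34230838 0.0798288 ] [-0.44456969 -0.73149886 -1.98592799]
```

View pics/w12c.png

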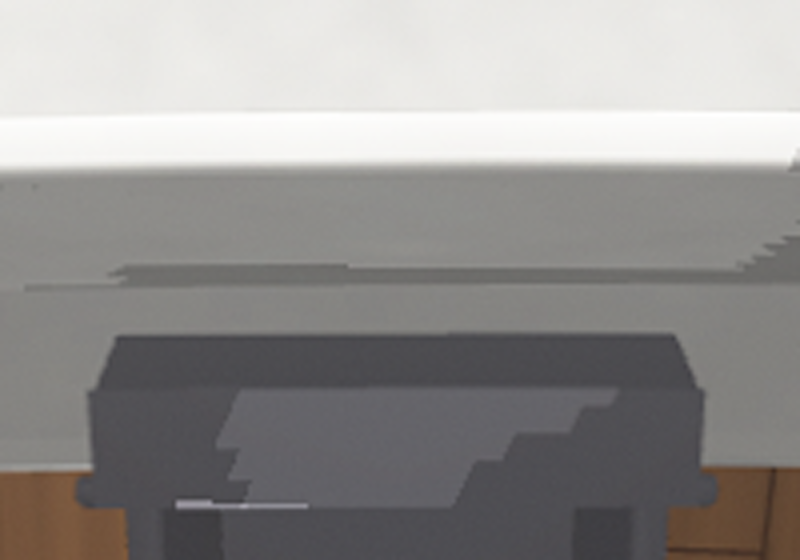

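View pics/s12c.png

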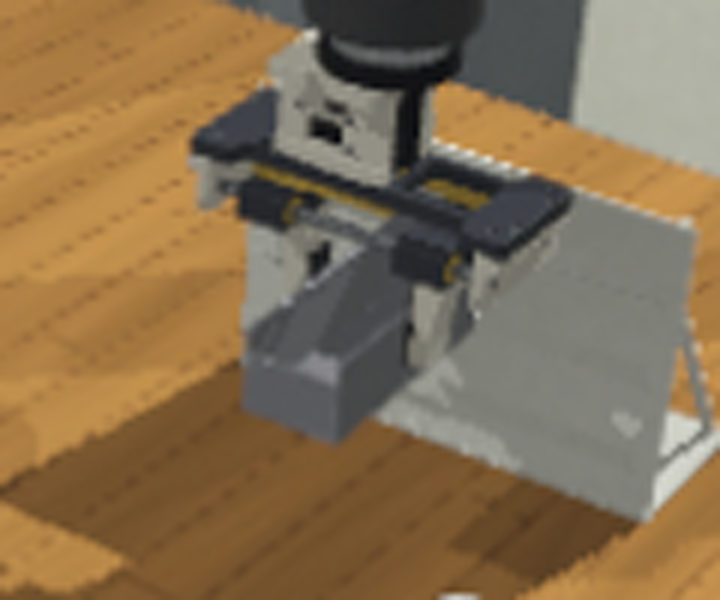

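```bash
python3 -m handwheel '[0,0,-0.1,0,0,0, 0,0.0,-0.15,0,0,0, 0,0.0,-0.15,0,0,0]'
python3 -m handwheel '[0,0,-0.1,0,0,0, 0,0.0,-0.15,0,0,0, 0,0.0,-0.15,0,0,0]'
```

```text
time_s: 15.2
tcp_pos: [0.4835, 0.3427, 0.0789]
eef_rot: [180.0, -0.0, 92.3]
contact_force: [-2.8, 0.5, 3.5]
gripper_width: 0.0596
time_s: 15.5
tcp_pos: [0.4838, 0.3427, 0.0782]
eef_rot: [180.0, -0.0, 92.3]
contact_force: [-3.2, -1.3, 6.7]
gripper_width: 0.0601
```

```bash
python3 -m handwheel '[0,0,0.05,0,0,0, 0,0,0.05,0,0,0, 0,0,0.05,0,0,0, 0,0,0.05,0,0,0, 0,0,0.05,0,0,0, 0,0,0.05,0,0,0]' 0
python3 - <<'E'
from h import *
st=sensors.get_state();print(st["tcp_pos"],st["contact_force"])
w=cap("wrist","w13.png");s=cap("scene")
crop(s,300,80,420,180,6,"s13c.png")
E
```

```text
time_s: 16.1
tcp_pos: [0.4838, 0.3427, 0.0786]
eef_rot: [180.0, -0.0, 92.3]
contact_force: [-0.3, -0.4, 0.3]
gripper_width: 0.0872
[0.48376311 0.34269597 0.0785814 ] [-0.34306814 -0.43497925  0.29207427]
```

View pics/w13.png

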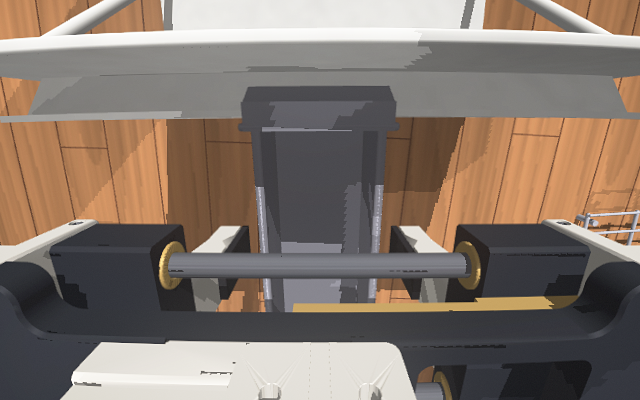

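View pics/s13c.png

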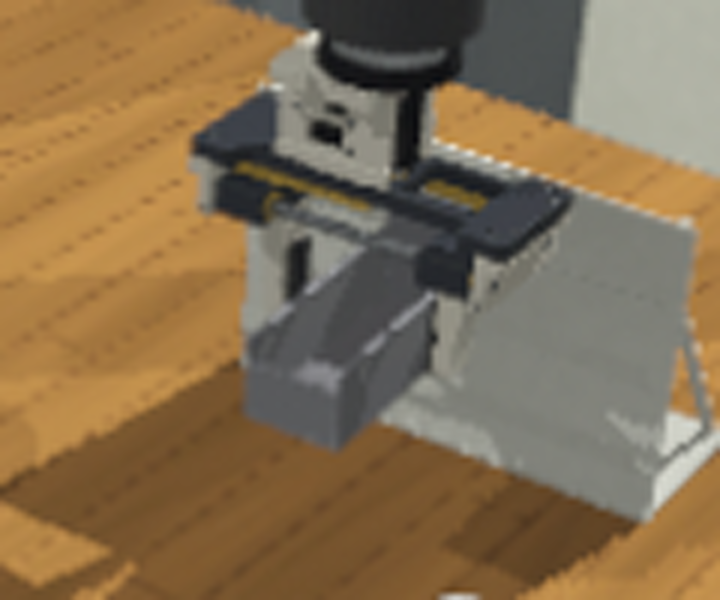

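```bash
python3 -m handwheel '[0,0,3,0,0,0, 0,0,7,0,0,0, 0,0,11,0,0,0, 0,-4,15,0,0,0, 0,-8,17,0,0,0, 0,-8,17,0,0,0, 0,-8,17,0,0,0]'
python3 - <<'E'
from h import *
st=sensors.get_state();print(st["tcp_pos"],st["eef_rot"],st["contact_force"])
w=cap("wrist","w14.png");s=cap("scene")
crop(s,300,80,420,180,6,"s14c.png");crop(w,220,0,420,140,4,"w14c.png")
E
```

```text
time_s: 16.9
tcp_pos: [0.484, 0.2622, 0.2497]
eef_rot: [179.9, -0.1, 92.2]
contact_force: [0.0, 0.2, -1.2]
gripper_width: 0.0874
[0.48398962 0.26222225 0.24971374] [ 1.79869585e+02 -1.37457826e-01  9.22010168e+01] [ 0.04000508  0.24541307 -1.21686847]
```

View pics/w14.png

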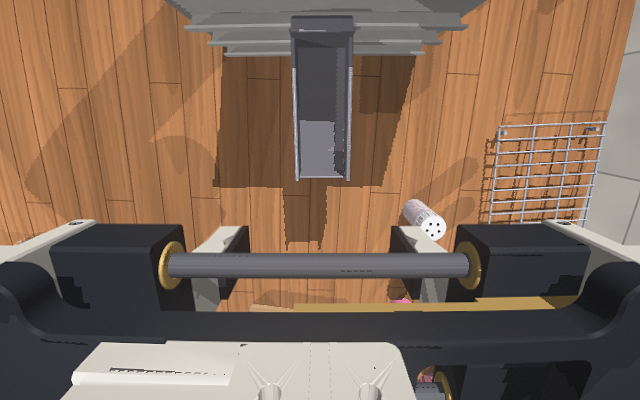

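View pics/s14c.png

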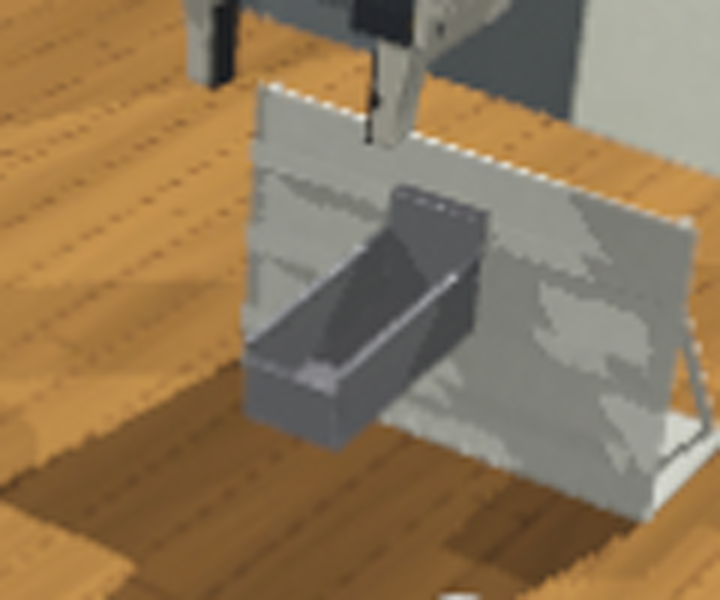

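View pics/w14c.png

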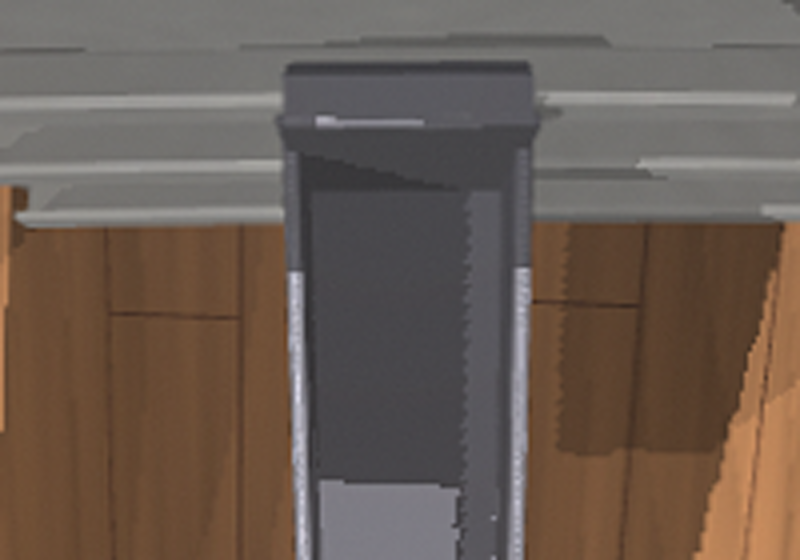

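Run:
```python
from h import *
w=cap("wrist");s=cap("scene")
crop(w,280,150,365,190,8,"w15.png");crop(s,335,125,365,160,16,"s15.png")
```

```text
(no output)
```

View pics/w15.png

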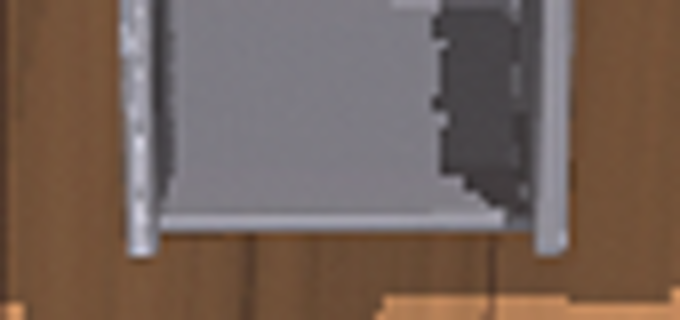

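View pics/s15.png

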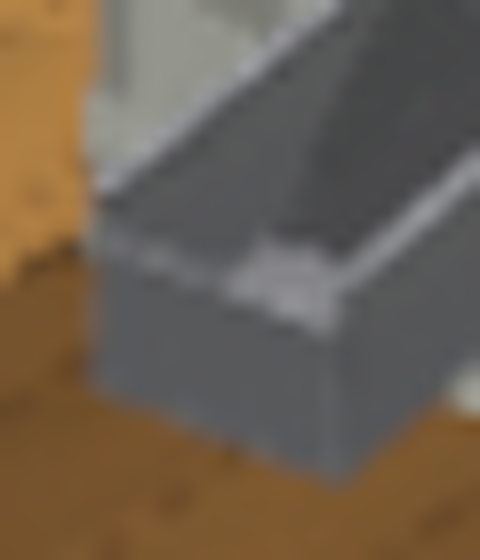

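Run:
```python
from h import *
w=cap("wrist");s=cap("scene");t=cap("top","t15.png")
W=lambda u,v:(u/8+280,v/8+150);S=lambda u,v:(u/16+335,v/16+125)
for n,a,b in [("L top",W(128,256),S(98,190)),("R top",W(570,254),S(340,288))]:
    x,e=tri((w,a),(s,b));print(n,x.round(4),np.round(e,4))
q=plane(w,[W(128,256),W(570,254)],.1413);print(q.round(4),np.linalg.norm(q[0]-q[1]))
m=plane(w,[(220+287/4,128/4),(220+535/4,126/4)],.168);print("rim back outer",m.round(4))
```

```text
L top [0.4572 0.2668 0.1392] [0.0017 0.0017]
R top [0.517  0.2684 0.1393] [0.0007 0.0007]
[[0.4558 0.2665 0.1413]
 [0.5174 0.2692 0.1413]] 0.061581973305971746
rim back outer [[0.4516 0.4099 0.168 ]
 [0.5068 0.4126 0.168 ]]
```

View pics/t15.png

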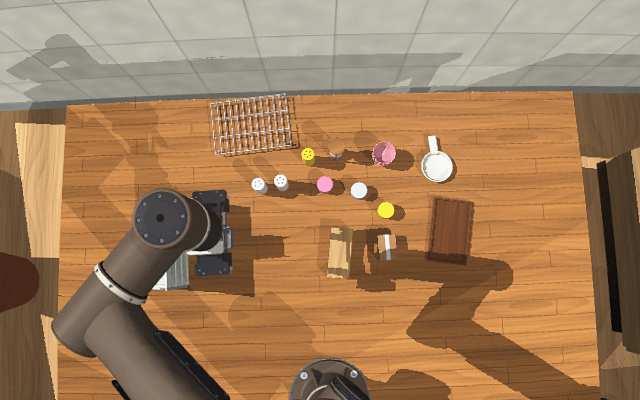

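```bash
python3 -m handwheel '[15,-17,0,0,0,0, 15,-17,0,0,0,0, 15,-17,0,0,0,0, 15,-17,0,0,0,0, 15,-17,0,0,0,0, 15,-17,0,0,0,0, 15,-17,0,0,0,0]'
python3 - <<'E'
from h import *
st=sensors.get_state();print(st["tcp_pos"],st["eef_rot"],st["joints"].round(1))
w=cap("wrist","w16.png")
E
```

```text
time_s: 17.95
tcp_pos: [0.6336, 0.0928, 0.2465]
eef_rot: [-179.9, 0.1, 92.3]
contact_force: [-1.0, -0.2, -1.0]
gripper_width: 0.0873
[0.63360255 0.09279599 0.24647495] [-1.79868931e+02  8.02152953e-02  9.22549860e+01] [ 25.8  15.8   1.    0.  -75.4 156.5]
```

View pics/w16.png

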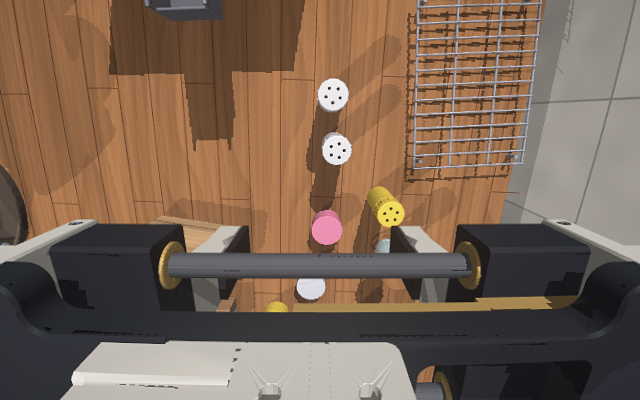

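```bash
cat >> h.py <<'E'
def blob(d,mask,near,rad):
    n,l,st,c=cv2.connectedComponentsWithStats(mask.astype(np.uint8))
    best=None
    for i in range(1,n):
        if np.hypot(*(c[i]-near))<rad and (best is None or st[i][4]>st[best][4]): best=i
    m=(l==best).astype(np.uint8); cs=max(cv2.findContours(m,cv2.RETR_EXTERNAL,cv2.CHAIN_APPROX_NONE)[0],key=cv2.contourArea)
    return cs,st[best]
E
python3 - <<'E'
from h import *
w=cap("wrist");s=cap("scene");t=cap("top")
def white(d,thr): 
    h=cv2.cvtColor(d["bgr"],cv2.COLOR_BGR2HSV); return (h[:,:,1]<25)&(h[:,:,2]>thr)
for near in [(333,95),(337,150)]:
    cs,st=blob(w,white(w,215),near,12); (c,a,ang)=cv2.fitEllipse(cs); print(c,a,st)
    X=plane(w,[c],.088)[0]; print(X.round(4), "dia",[x*1000 for x in (np.linalg.norm(plane(w,[(c[0]-a[0]/2,c[1]),],.088)[0]-plane(w,[(c[0]+a[0]/2,c[1])],.088)[0]),)])
    print("scene proj",proj(s,X),"top proj",proj(t,X))
crop(s,345,165,395,235,10,"s16.png");crop(t,245,165,300,205,12,"t16.png");crop(w,300,70,370,175,5,"w16c.png")
E
```

```text
(333.0107421875, 94.66830444335938) (28.925642013549805, 30.281198501586914) [319  80  30  31 668]
[0.6443 0.1945 0.088 ] dia [np.float64(34.991313439489986)]
scene proj [[376.68374563 182.95346807]] top proj [[256.43972717 183.97933369]]
(336.64117431640625, 149.97952270507812) (27.54881477355957, 28.413732528686523) [323 136  29  29 596]
[0.6524 0.1281 0.088 ] dia [np.float64(35.0102150932532)]
scene proj [[366.64556005 194.9388245 ]] top proj [[278.79237649 180.62566373]]
```

View pics/s16.png

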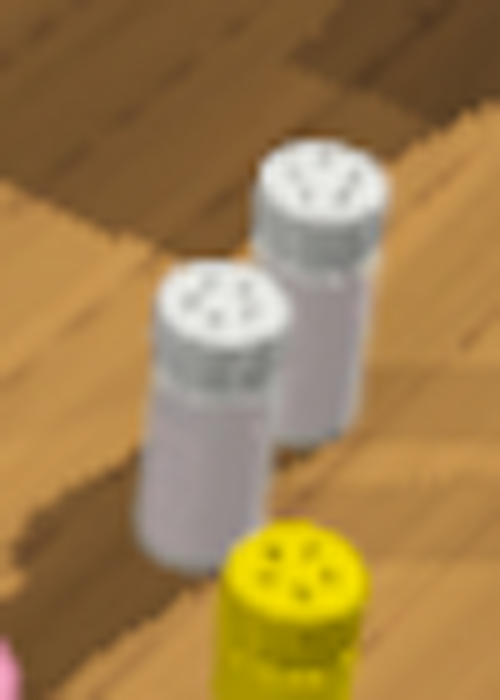

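View pics/w16c.png

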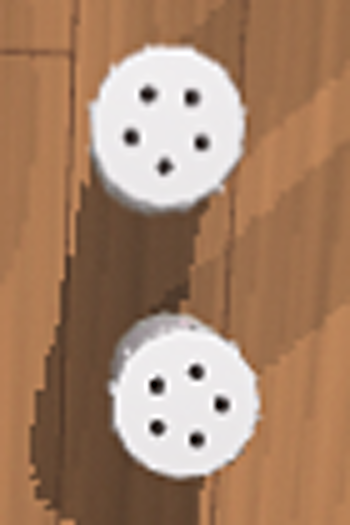

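Run:
```python
from h import *
w=cap("wrist");s=cap("scene")
for a,b in [((333,94.7),(377.2,183.5)),((336.6,150),(367.3,195.5))]:
    x,e=tri((w,a),(s,b));print(x.round(4),np.round(e,4))
print(plane(w,[(333,94.7),(336.6,150)],.086).round(4))
```

```text
[0.6448 0.1959 0.0854] [0.0006 0.0006]
[0.6532 0.129  0.0859] [0.0008 0.0008]
[[0.6442 0.1956 0.086 ]
 [0.6525 0.1286 0.086 ]]
```

```bash
python3 -m handwheel '[1.1,10.2,0,0,0,0, 1.1,10.2,0,0,0,0, 1.1,10.2,-5,0,0,0, 1.1,10.2,-10,0,0,0, 1.1,10.2,-14,0,0,0, 1.1,10.2,-14,0,0,0, 1.1,10.2,-14,0,0,0]'
python3 - <<'E'
from h import *
st=sensors.get_state();print(st["tcp_pos"],st["eef_rot"],st["joints"].round(1))
w=cap("wrist","w17.png")
E
```

```text
time_s: 18.95
tcp_pos: [0.6445, 0.1965, 0.109]
eef_rot: [180.0, 0.1, 92.5]
contact_force: [-0.5, 0.6, 1.3]
gripper_width: 0.0877
[0.64447463 0.19647399 0.10902146] [1.79988884e+02 8.42263398e-02 9.24780772e+01] [ 3.350e+01  2.370e+01 -5.700e+00  1.000e-01 -6.060e+01  1.489e+02]
```

View pics/w17.png

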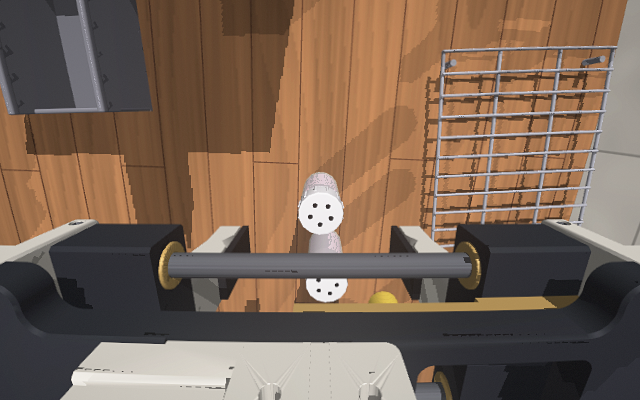

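Run:
```python
from h import *
w=cap("wrist");print(plane(w,[(321,212.5),(326,283)],.087).round(4), sensors.get_state()["tcp_pos"])
```

```text
[[0.6458 0.1944 0.087 ]
 [0.6533 0.1272 0.087 ]] [0.64593152 0.19703993 0.11130575]
```

```bash
python3 -m handwheel '[0,-0.2,-3,0,0,0, 0,-0.2,-6,0,0,0, 0,-0.2,-8.0,0,0,0, 0,-0.2,-8.7,0,0,0, 0,-0.2,-8.7,0,0,0]'
python3 -m handwheel '[0,0,0,0,0,0, 0,0,0,0,0,0, 0,0,0,0,0,0, 0,0,0,0,0,0, 0,0,0,0,0,0, 0,0,0,0,0,0, 0,0,0,0,0,0, 0,0,0,0,0,0]' 255 25
```

```text
time_s: 19.55
tcp_pos: [0.6467, 0.1953, 0.0255]
eef_rot: [179.7, -0.1, 92.5]
contact_force: [-0.6, -0.3, -0.3]
gripper_width: 0.0877
time_s: 20.35
tcp_pos: [0.6467, 0.1953, 0.0255]
eef_rot: [179.7, -0.1, 92.5]
contact_force: [-0.5, 0.1, 0.8]
gripper_width: 0.0374
```

```bash
python3 -m handwheel '[0,0,4,0,0,0, 0,0,9,0,0,0, 0,0,14,0,0,0, 0,0,19,0,0,0, -3,2,22,0,0,0, -8,6,22,0,0,0, -12,10,22,0,0,0, -12,10,22,0,0,0]'
python3 - <<'E'
from h import *
st=sensors.get_state();print(st["tcp_pos"],st["eef_rot"],st["joints"].round(1),st["gripper_width"])
w=cap("wrist","w18.png");s=cap("scene");crop(s,300,40,420,160,5,"s18.png")
E
```

```text
time_s: 21.15
tcp_pos: [0.524, 0.2972, 0.2459]
eef_rot: [179.7, -0.2, 92.6]
contact_force: [-0.2, 0.6, -1.3]
gripper_width: 0.0376
[0.52397448 0.29721654 0.24594668] [ 1.79690619e+02 -1.50258314e-01  9.25528959e+01] [ 4.820e+01  1.180e+01 -4.400e+00  1.000e-01 -7.350e+01  1.343e+02] 0.03764056233971071
```

View pics/w18.png

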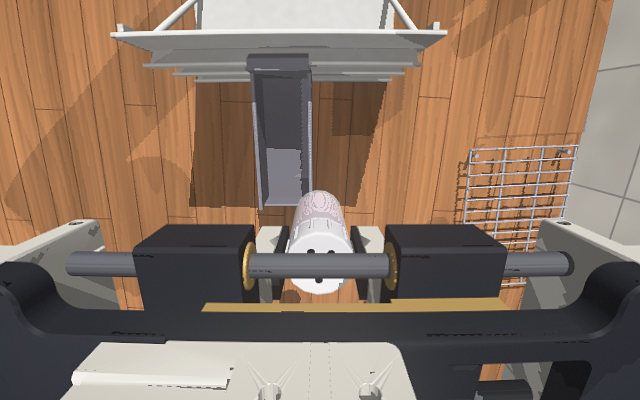

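View pics/s18.png

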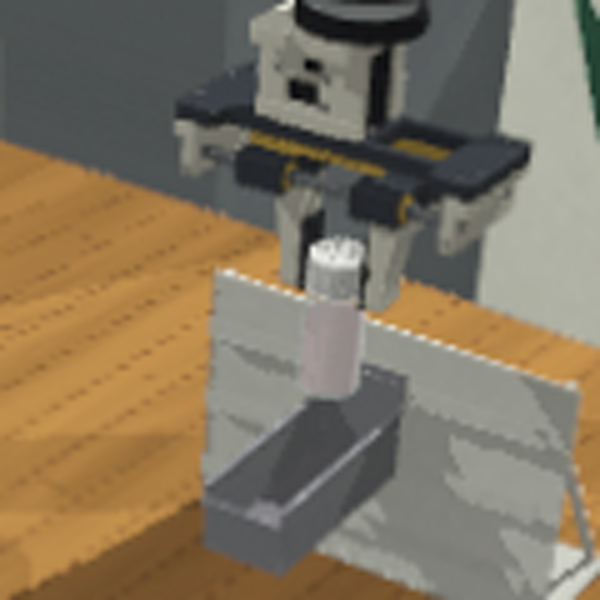

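Run:
```python
from h import *
w=cap("wrist");crop(w,235,45,330,215,4,"w18c.png")
```

```text
(no output)
```

View pics/w18c.png

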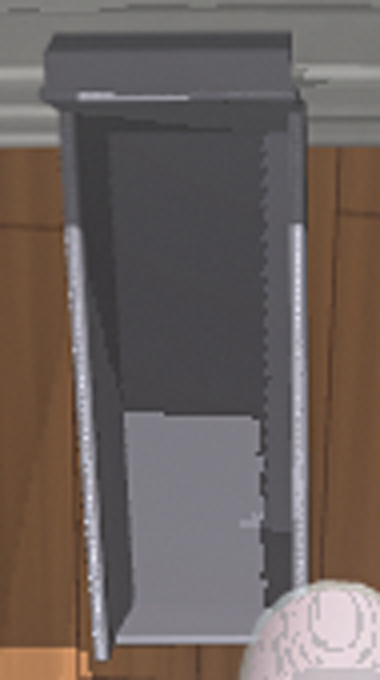

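Run:
```python
from h import *
w=cap("wrist");C=lambda u,v:(u/4+235,v/4+45)
print("front L",plane(w,[C(96,660)],.1415).round(4))
q=plane(w,[C(63,110),C(305,108)],.1465);print("side-rims near back",q.round(4),q.mean(0).round(4))
q=plane(w,[C(82,440),C(306,440)],.143);print("mid",q.round(4),q.mean(0).round(4), np.linalg.norm(q[0]-q[1]))
q=plane(w,[C(75,300),C(306,300)],.1445);print("mid",q.round(4),q.mean(0).round(4), np.linalg.norm(q[0]-q[1]))
st=sensors.get_state();p=st["tcp_pos"];print(p)
# cap center
print("cap", plane(w,[(322,262)],p[2]+.0625).round(4))
```

```text
front L [[0.4574 0.2658 0.1415]]
side-rims near back [[0.4519 0.4105 0.1465]
 [0.5116 0.4134 0.1465]] [0.4818 0.412  0.1465]
mid [[0.4548 0.3285 0.143 ]
 [0.5149 0.331  0.143 ]] [0.4848 0.3298 0.143 ] 0.06016181225867993
mid [[0.4538 0.3649 0.1445]
 [0.5136 0.3674 0.1445]] [0.4837 0.3662 0.1445] 0.059805111502838335
[0.52626245 0.29565895 0.24551434]
cap [[0.5254 0.2958 0.308 ]]
```

```bash
python3 -m handwheel '[-4.3,7,0,0,0,0, -4.3,7,0,0,0,0, -4.3,7,0,0,0,0, -4.3,7,0,0,0,0, -4.3,7,-4,0,0,0, -4.3,7,-8,0,0,0, -4.3,7,-8,0,0,0, -4.3,7,-8,0,0,0]'
python3 - <<'E'
from h import *
st=sensors.get_state();print(st["tcp_pos"],st["eef_rot"],st["joints"].round(1),st["gripper_width"])
w=cap("wrist","w19.png");s=cap("scene");crop(s,300,60,420,160,6,"s19.png")
E
```

```text
time_s: 22.15
tcp_pos: [0.4843, 0.3646, 0.166]
eef_rot: [179.7, 0.0, 92.5]
contact_force: [0.5, 0.7, 0.4]
gripper_width: 0.0378
[0.48428596 0.3645605  0.16596649] [1.79699945e+02 2.48390645e-02 9.24803364e+01] [ 55.6  15.  -10.8   0.3 -64.  126.8] 0.03782335450122455
```

View pics/w19.png

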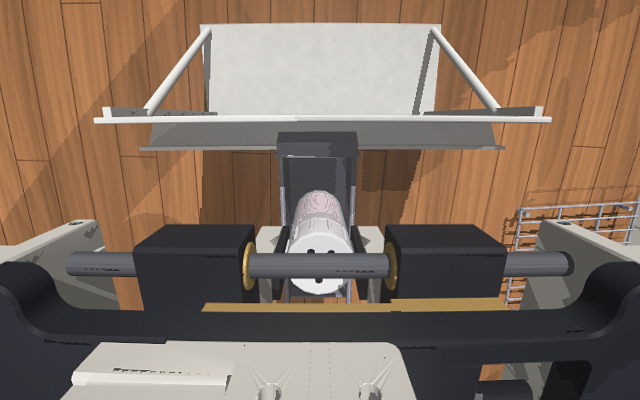

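View pics/s19.png

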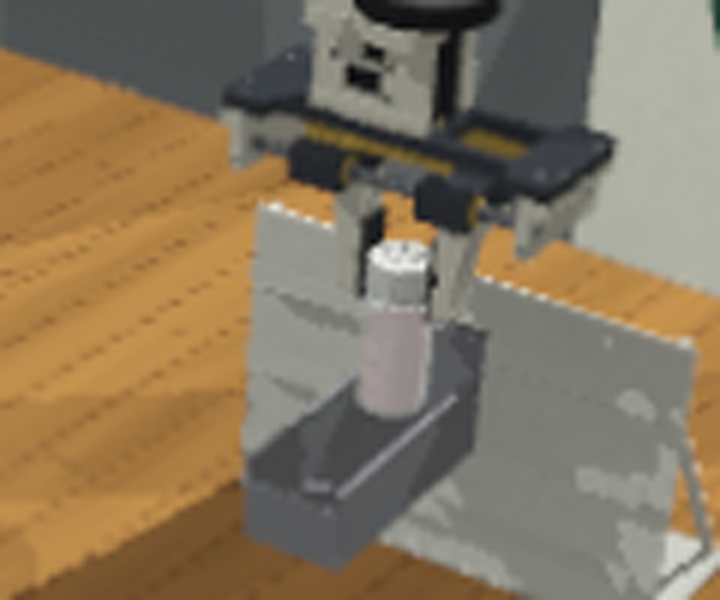

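```bash
python3 -m handwheel '[0,0,-1.2,0,0,0, 0,0,-2.4,0,0,0, 0,0,-3.2,0,0,0, 0,0,-3.7,0,0,0, 0,0,-3.7,0,0,0]'
python3 -m handwheel '[0,0,-0.1,0,0,0, 0,0,-0.2,0,0,0, 0,0,-0.2,0,0,0]'
```

```text
time_s: 22.75
tcp_pos: [0.4845, 0.3657, 0.1298]
eef_rot: [179.6, -0.1, 92.5]
contact_force: [-0.2, -1.2, -1.2]
gripper_width: 0.0372
time_s: 23.05
tcp_pos: [0.4845, 0.3657, 0.1278]
eef_rot: [179.6, -0.1, 92.5]
contact_force: [0.6, 0.4, -1.8]
gripper_width: 0.0374
```

```bash
python3 -m handwheel '[0,0,-0.1,0,0,0, 0,0,-0.2,0,0,0, 0,0,-0.2,0,0,0]'
python3 -m handwheel '[0,0,-0.1,0,0,0, 0,0,-0.15,0,0,0, 0,0,-0.15,0,0,0]'
```

```text
time_s: 23.35
tcp_pos: [0.4845, 0.3657, 0.1258]
eef_rot: [179.6, -0.1, 92.5]
contact_force: [0.6, -0.4, -0.3]
gripper_width: 0.0378
time_s: 23.65
tcp_pos: [0.4844, 0.3657, 0.1242]
eef_rot: [179.6, -0.1, 92.5]
contact_force: [-0.3, -0.1, -1.9]
gripper_width: 0.0374
```

```bash
python3 -m handwheel '[0,0,-0.1,0,0,0, 0,0,-0.15,0,0,0, 0,0,-0.15,0,0,0]'
python3 -m handwheel '[0,0,-0.1,0,0,0, 0,0,-0.15,0,0,0, 0,0,-0.15,0,0,0]'
```

```text
time_s: 23.95
tcp_pos: [0.4845, 0.3657, 0.123]
eef_rot: [179.6, -0.1, 92.5]
contact_force: [-0.1, -0.7, 1.2]
gripper_width: 0.0374
time_s: 24.25
tcp_pos: [0.4847, 0.3657, 0.1227]
eef_rot: [179.6, -0.1, 92.5]
contact_force: [-3.9, -1.8, 8.7]
gripper_width: 0.0374
```

```bash
python3 -m handwheel '[0,0,0.05,0,0,0, 0,0,0.05,0,0,0, 0,0,0.05,0,0,0, 0,0,0.05,0,0,0, 0,0,0.05,0,0,0, 0,0,0.05,0,0,0]' 0
python3 -m handwheel '[0,0,3,0,0,0, 0,0,7,0,0,0, 0,-2,12,0,0,0, 0,-7,13,0,0,0, 0,-10,13,0,0,0, 0,-10,13,0,0,0, 0,-10,13,0,0,0]'
python3 - <<'E'
from h import *
st=sensors.get_state();print(st["tcp_pos"],st["eef_rot"],st["joints"].round(1),st["gripper_width"])
w=cap("wrist","w20.png");s=cap("scene");crop(s,300,60,420,160,6,"s20.png")
E
```

```text
time_s: 24.85
tcp_pos: [0.4847, 0.3656, 0.123]
eef_rot: [179.6, -0.1, 92.5]
contact_force: [1.2, 0.0, 0.7]
gripper_width: 0.0798
time_s: 25.55
tcp_pos: [0.4848, 0.2651, 0.2536]
eef_rot: [179.5, -0.2, 92.5]
contact_force: [0.5, 1.0, 0.3]
gripper_width: 0.0871
[0.48484561 0.26509447 0.25356197] [ 1.79518423e+02 -1.53169072e-01  9.24733102e+01] [ 49.2   6.6  -9.7   0.3 -73.2 133.2] 0.08712960002462541
```

View pics/w20.png

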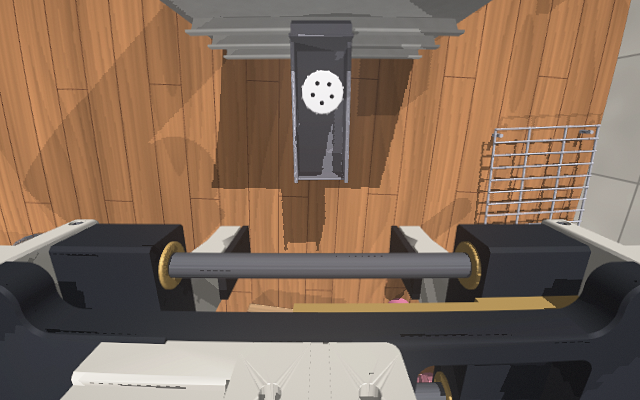

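View pics/s20.png

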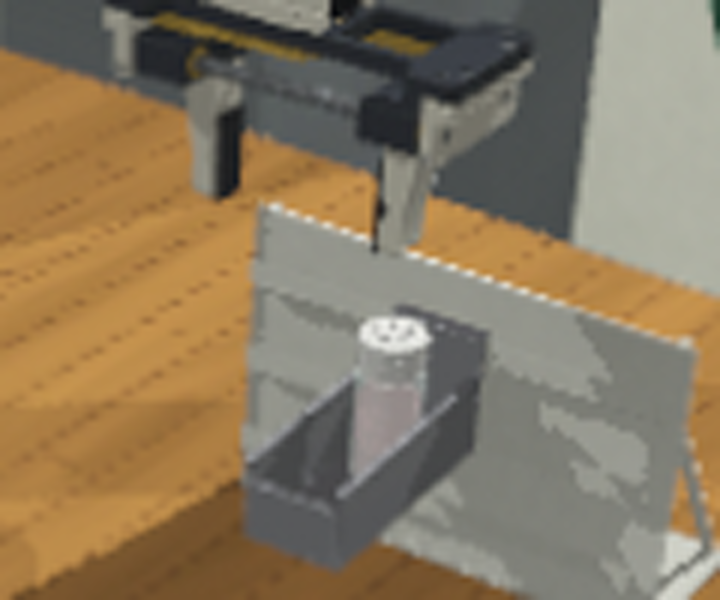

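```bash
python3 -m handwheel '[16.8,-13.7,0,0,0,0, 16.8,-13.7,0,0,0,0, 16.8,-13.7,0,0,0,0, 16.8,-13.7,0,0,0,0, 16.8,-13.7,-4,0,0,0, 16.8,-13.7,-9,0,0,0, 16.8,-13.7,-14,0,0,0, 16.8,-13.7,-14,0,0,0]'
python3 -m handwheel '[0,0,0,0,0,0, 0,0,0,0,0,0]'
python3 - <<'E'
from h import *
st=sensors.get_state();print(st["tcp_pos"],st["eef_rot"],st["joints"].round(1))
w=cap("wrist","w21.png")
h=cv2.cvtColor(w["bgr"],cv2.COLOR_BGR2HSV); m=(h[:,:,1]<25)&(h[:,:,2]>215)
cs,b=blob(w,m,(321,212),25);c,a,_=cv2.fitEllipse(cs);print(c,a,plane(w,[c],.087))
E
```

```text
time_s: 26.45
tcp_pos: [0.6478, 0.1279, 0.1042]
eef_rot: [-179.6, 0.1, 92.5]
contact_force: [-0.1, -0.7, -1.1]
gripper_width: 0.0881
time_s: 26.65
tcp_pos: [0.6487, 0.1289, 0.1055]
eef_rot: [-179.7, 0.1, 92.6]
contact_force: [0.1, 0.2, -0.0]
gripper_width: 0.0876
[0.64865204 0.12887397 0.1055265 ] [-1.79695695e+02  1.39688675e-01  9.25689592e+01] [ 28.1  23.   -7.3  -0.  -60.  154.5]
(325.6929016113281, 212.4556884765625) (42.81439208984375, 44.53938674926758) [[0.65247171 0.12828234 0.087     ]]
```

View pics/w21.png

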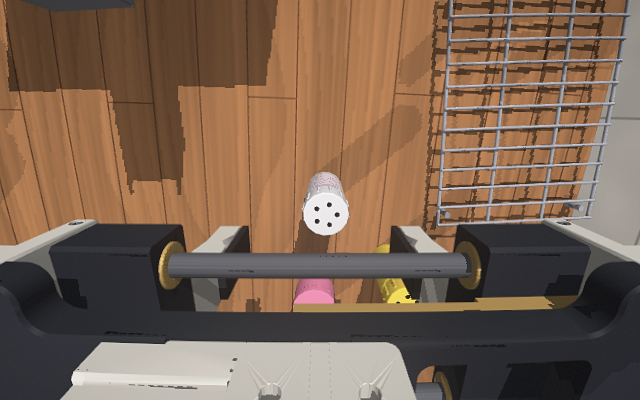

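```bash
python3 -m handwheel '[0.4,0,-3,0,0,0, 0.4,0,-6,0,0,0, 0.4,0,-7.6,0,0,0, 0.4,0,-8,0,0,0, 0.4,0,-8,0,0,0]'
python3 -m handwheel '[0,0,0,0,0,0, 0,0,0,0,0,0, 0,0,0,0,0,0, 0,0,0,0,0,0, 0,0,0,0,0,0, 0,0,0,0,0,0, 0,0,0,0,0,0, 0,0,0,0,0,0]' 255 25
python3 -m handwheel '[0,0,4,0,0,0, 0,0,9,0,0,0, 0,0,14,0,0,0, 0,0,19,0,0,0, -5,5,23,0,0,0, -9,9,23,0,0,0, -13,13,23,0,0,0, -13,13,23,0,0,0]'
python3 -m handwheel '[0,0,0,0,0,0, 0,0,0,0,0,0]'
python3 - <<'E'
from h import *
st=sensors.get_state();print(st["tcp_pos"],st["eef_rot"],st["joints"].round(1),st["gripper_width"])
w=cap("wrist","w22.png");crop(w,220,20,340,220,3.5,"w22c.png")
E
```

```text
time_s: 27.2
tcp_pos: [0.6542, 0.1295, 0.028]
eef_rot: [-179.9, 0.1, 92.6]
contact_force: [0.5, 0.0, -0.0]
gripper_width: 0.0878
time_s: 28.0
tcp_pos: [0.6541, 0.1295, 0.0279]
eef_rot: [-179.9, 0.1, 92.6]
contact_force: [0.1, 0.1, -0.1]
gripper_width: 0.0372
time_s: 28.8
tcp_pos: [0.5223, 0.2607, 0.2584]
eef_rot: [-179.9, 0.0, 92.6]
contact_force: [-0.1, 0.7, -2.4]
gripper_width: 0.0376
time_s: 29.0
tcp_pos: [0.5215, 0.2616, 0.2587]
eef_rot: [-179.9, 0.0, 92.7]
contact_force: [0.7, -0.2, -1.0]
gripper_width: 0.0371
[0.52147638 0.26159514 0.25871298] [-1.79931958e+02  1.84372721e-03  9.27353102e+01] [ 45.8   9.9  -5.   -0.  -75.1 136.9] 0.037066504898989626
```

View pics/w22.png

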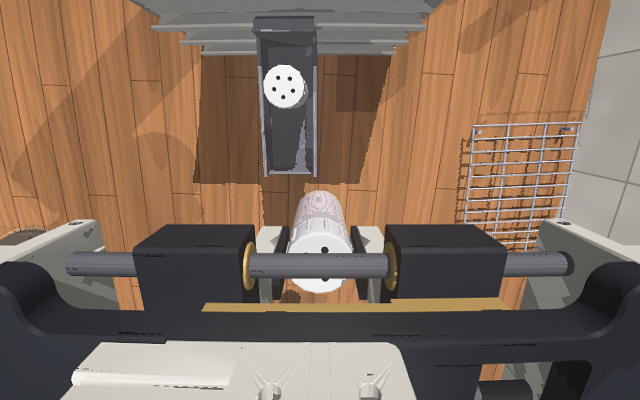

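View pics/w22c.png

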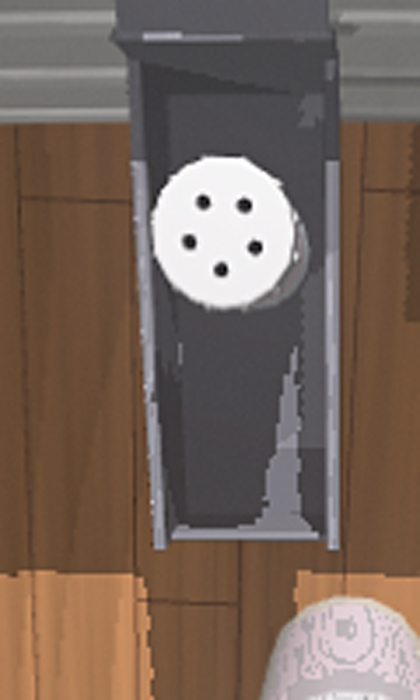

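Run:
```python
from h import *
w=cap("wrist");C=lambda u,v:(u/3.5+220,v/3.5+20)
st=sensors.get_state();print(st["tcp_pos"])
q=plane(w,[C(153,549),C(339,549)],.1415);print("front",q.round(4),q.mean(0).round(4), np.linalg.norm(q[0]-q[1]))
q=plane(w,[C(139,350),C(340,350)],.143);print("mid",q.round(4),q.mean(0).round(4), np.linalg.norm(q[0]-q[1]))
h=cv2.cvtColor(w["bgr"],cv2.COLOR_BGR2HSV); m=(h[:,:,1]<25)&(h[:,:,2]>215)
cs,b=blob(w,m,C(223,232),12);c,a,_=cv2.fitEllipse(cs);print(c,a,plane(w,[c],.187).round(4))
```

```text
[0.52247207 0.26037618 0.25813766]
front [[0.4564 0.2659 0.1415]
 [0.5175 0.2687 0.1415]] [0.4869 0.2673 0.1415] 0.06115433604101811
mid [[0.4527 0.3292 0.143 ]
 [0.515  0.3319 0.143 ]] [0.4839 0.3305 0.143 ] 0.06237516366750139
(282.45086669921875, 84.55282592773438) (39.3892822265625, 41.6536979675293) [[0.4828 0.3619 0.187 ]]
```

```bash
python3 -m handwheel '[-3.7,5.6,0,0,0,0, -3.7,5.6,0,0,0,0, -3.7,5.6,0,0,0,0, -3.7,5.6,-4,0,0,0, -3.7,5.6,-8,0,0,0, -3.7,5.6,-9,0,0,0, -3.7,5.6,-9,0,0,0, -3.7,5.6,-9,0,0,0]'
python3 - <<'E'
from h import *
st=sensors.get_state();print(st["tcp_pos"],st["eef_rot"],st["joints"].round(1),st["gripper_width"])
w=cap("wrist","w23.png");s=cap("scene");crop(s,300,60,420,160,6,"s23.png")
E
```

```text
time_s: 29.9
tcp_pos: [0.4869, 0.3165, 0.1698]
eef_rot: [-180.0, 0.0, 92.6]
contact_force: [0.4, -1.0, -0.3]
gripper_width: 0.0375
[0.48691173 0.31654242 0.1697688 ] [-1.79998923e+02  1.67919221e-02  9.25783129e+01] [ 52.3  12.6 -13.3   0.  -64.  130.3] 0.03748131469236295
```

View pics/w23.png

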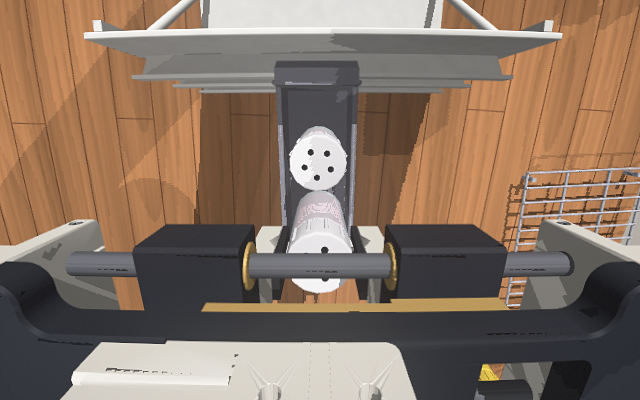

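View pics/s23.png

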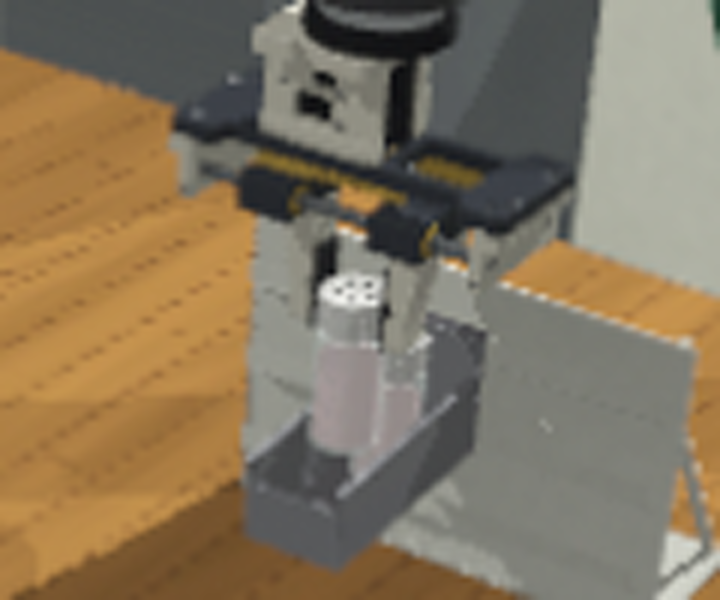

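```bash
python3 -m handwheel '[-0.1,-0.5,0,0,0,0, -0.1,-0.5,-1.2,0,0,0, -0.1,-0.5,-2.4,0,0,0, -0.1,-0.5,-3.6,0,0,0, -0.1,-0.5,-4,0,0,0, -0.1,-0.5,-4.2,0,0,0, -0.1,-0.5,-4.3,0,0,0]'
python3 -m handwheel '[0,0,-0.1,0,0,0, 0,0,-0.2,0,0,0, 0,0,-0.2,0,0,0]'
```

```text
time_s: 30.7
tcp_pos: [0.4858, 0.3122, 0.127]
eef_rot: [180.0, -0.0, 92.6]
contact_force: [0.2, 0.5, -0.8]
gripper_width: 0.0378
time_s: 31.0
tcp_pos: [0.4859, 0.3122, 0.1251]
eef_rot: [180.0, -0.1, 92.6]
contact_force: [0.7, -0.5, -1.0]
gripper_width: 0.0372
```

```bash
python3 -m handwheel '[0,0,-0.1,0,0,0, 0,0,-0.15,0,0,0, 0,0,-0.15,0,0,0]'
python3 -m handwheel '[0,0,-0.1,0,0,0, 0,0,-0.1,0,0,0]'
```

```text
time_s: 31.3
tcp_pos: [0.4859, 0.3122, 0.1237]
eef_rot: [180.0, -0.1, 92.6]
contact_force: [-0.1, -0.7, -0.5]
gripper_width: 0.0374
time_s: 31.5
tcp_pos: [0.4861, 0.3122, 0.1232]
eef_rot: [179.9, -0.1, 92.6]
contact_force: [-0.8, -0.9, 3.9]
gripper_width: 0.0375
```

```bash
python3 -m handwheel '[0,0,0.05,0,0,0, 0,0,0.05,0,0,0, 0,0,0.05,0,0,0, 0,0,0.05,0,0,0, 0,0,0.05,0,0,0, 0,0,0.05,0,0,0]' 0
python3 -m handwheel '[0,0,3,0,0,0, 0,0,7,0,0,0, 0,-1,12,0,0,0, 0,-4,15,0,0,0, 0,-6,17,0,0,0, 0,-6,17,0,0,0, 0,-6,17,0,0,0]'
python3 - <<'E'
from h import *
st=sensors.get_state();print(st["tcp_pos"],st["eef_rot"],st["joints"].round(1),st["gripper_width"])
w=cap("wrist","w24.png");s=cap("scene");crop(s,300,60,420,160,6,"s24.png");crop(s,140,160,320,320,4,"s24b.png");t=cap("top","t24.png")
h=cv2.cvtColor(w["bgr"],cv2.COLOR_BGR2HSV); m=(h[:,:,1]<25)&(h[:,:,2]>215)
for n in [(322,90),(322,140)]:
  try:
    cs,b=blob(w,m,n,25);c,a,_=cv2.fitEllipse(cs);print(c,a,plane(w,[c],.185).round(4))
  except Exception as e: print(e)
E
```

```text
time_s: 32.1
tcp_pos: [0.4861, 0.3122, 0.1237]
eef_rot: [179.9, -0.1, 92.6]
contact_force: [-0.3, 0.2, 0.3]
gripper_width: 0.0798
time_s: 32.8
tcp_pos: [0.4861, 0.2521, 0.294]
eef_rot: [179.9, -0.1, 92.6]
contact_force: [-0.4, 0.5, -0.8]
gripper_width: 0.0876
[0.48608386 0.25209896 0.29395572] [ 1.79887708e+02 -1.29627004e-01  9.25655047e+01] [ 47.9   5.4  -5.8  -0.  -78.6 134.7] 0.08755138860693719
(321.5776062011719, 81.63304901123047) (34.65026092529297, 36.59077835083008) [[0.4825 0.362  0.185 ]]
(321.04443359375, 134.9595184326172) (32.64921951293945, 33.97581100463867) [[0.4844 0.3081 0.185 ]]
```

View pics/w24.png

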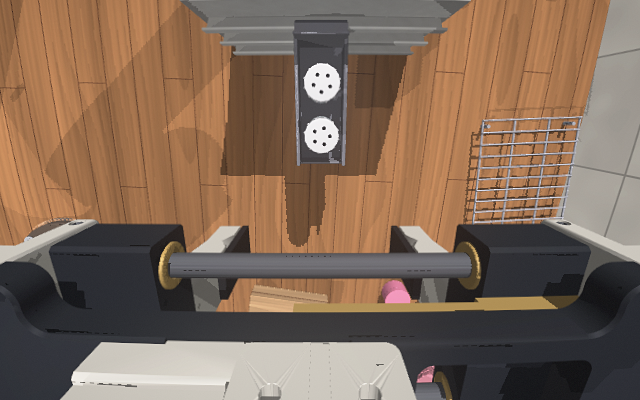

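View pics/s24.png

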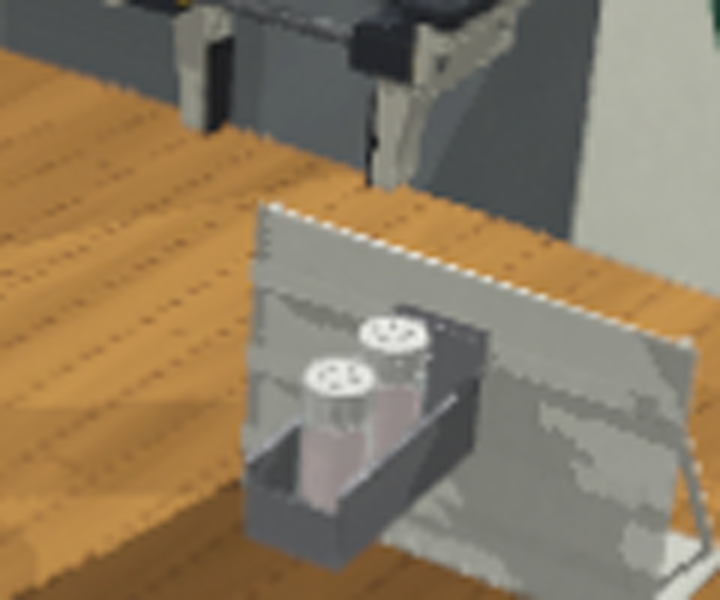

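View pics/t24.png

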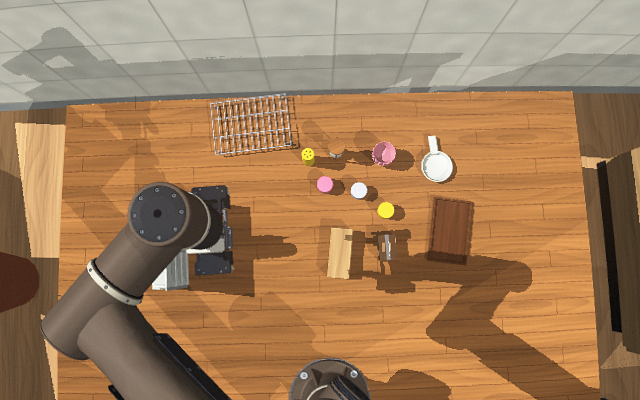

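```bash
python3 -m handwheel '[-2,-15,0,0,0,-0.87, -2,-15,0,0,0,-0.87, -2,-15,0,0,0,-0.87, -2,-15,0,0,0,-0.87, -2,-15,0,0,0,-0.87, -2,-15,0,0,0,-0.87, -2,-15,0,0,0,-0.87]'
python3 -m handwheel '[-4,-15,-6,0,0,-0.87, -4,-15,-6,0,0,-0.87, -4,-15,-6,0,0,-0.87, -4,-15,-6,0,0,-0.87, -4,-15,-6,0,0,-0.87, -4,-15,-6,0,0,-0.87, -4,-15,-6,0,0,-0.87, -4,-15,-6,0,0,-0.87]'
python3 -m handwheel '[0,0,0,0,0,0, 0,0,0,0,0,0]'
python3 - <<'E'
from h import *
st=sensors.get_state();print(st["tcp_pos"],st["eef_rot"],st["joints"].round(1),st["gripper_width"])
w=cap("wrist","w25.png");s=cap("scene","s25.png")
E
```

```text
time_s: 33.65
tcp_pos: [0.4655, 0.1026, 0.2913]
eef_rot: [-180.0, 0.1, 42.7]
contact_force: [0.1, 0.2, -0.8]
gripper_width: 0.0875
time_s: 34.45
tcp_pos: [0.4255, -0.0472, 0.231]
eef_rot: [-180.0, 0.2, -6.8]
contact_force: [-0.0, -0.2, 0.0]
gripper_width: 0.0875
time_s: 34.65
tcp_pos: [0.4255, -0.0469, 0.2308]
eef_rot: [-180.0, 0.2, -6.6]
contact_force: [0.2, -0.1, -0.3]
gripper_width: 0.0878
[ 0.42546181 -0.04691409  0.23077362] [-179.98461566    0.18213084   -6.6068189 ] [ 20.2  -5.1 -24.4  -0.1 -70.8  63.2] 0.08780369529239188
```

View pics/w25.png

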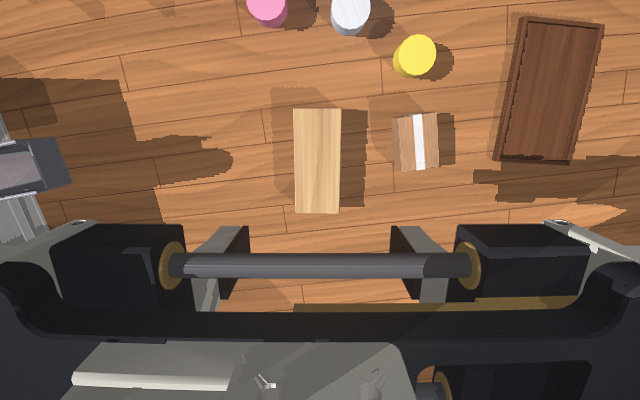

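View pics/s25.png

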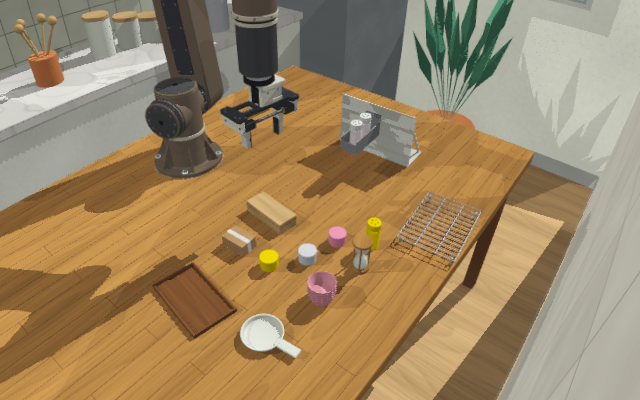

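Run:
```python
from h import *
w=cap("wrist");s=cap("scene")
crop(w,280,95,450,225,4.5,"w25a.png");crop(w,480,5,620,175,3.5,"w25b.png");crop(s,215,185,305,265,8,"s25a.png");crop(s,145,255,245,345,6,"s25b.png")
```

```text
(no output)
```

View pics/w25a.png

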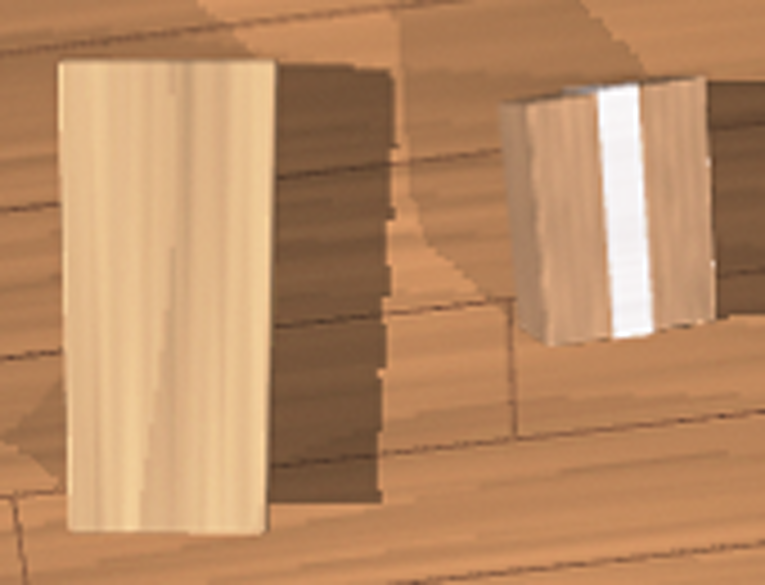

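View pics/w25b.png

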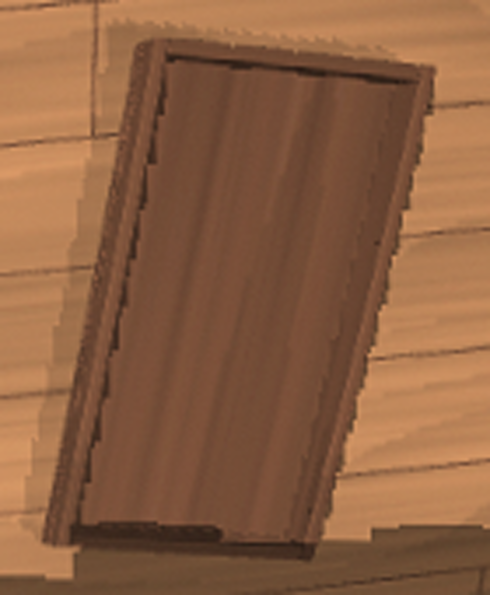

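View pics/s25a.png

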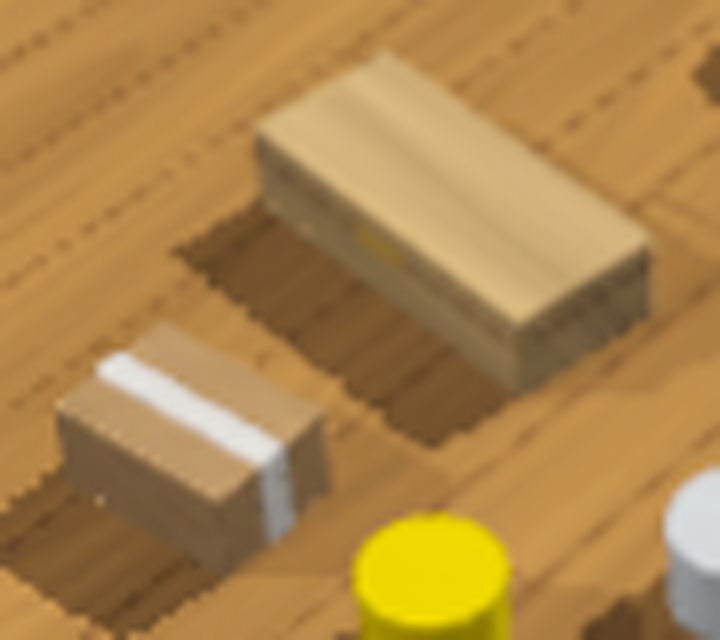

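View pics/s25b.png

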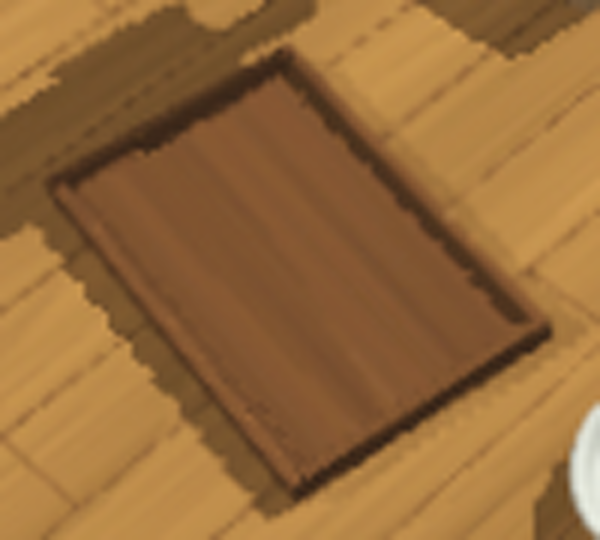

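Run:
```python
from h import *
w=cap("wrist");s=cap("scene");print(sensors.get_state()["tcp_pos"])
A=lambda u,v:(u/4.5+280,v/4.5+95);B=lambda u,v:(u/3.5+480,v/3.5+5);S=lambda u,v:(u/8+215,v/8+185);Q=lambda u,v:(u/6+145,v/6+255)
D={"box":([A(59,62),A(276,60),A(266,534),A(68,531)],[S(650,242),S(520,322),S(257,132),S(385,52)],.038),
"pk":([A(525,104),A(706,78),A(716,318),A(549,346)],[S(325,410),S(222,500),S(60,408),S(160,325)],.038),
"tray":([B(160,42),B(435,66),B(312,543),B(72,542)],[Q(550,325),Q(297,490),Q(52,182),Q(288,48)],.012)}
for k,(a,b,z) in D.items():
    X=[tri((w,p),(s,q)) for p,q in zip(a,b)]
    print(k,"tri z",[round(float(x[0][2]),4) for x in X],"err",[round(x[1][0],4) for x in X])
    q=plane(w,a,z);q2=plane(s,b,z)
    for qq in (q,q2):
        print("  ctr",qq.mean(0).round(4),"sides",[np.linalg.norm(qq[i]-qq[(i+1)%4]).round(4) for i in range(4)],"yaw",np.degrees(np.arctan2(*( (qq[0]+qq[1]-qq[2]-qq[3])[1::-1]))).round(2))
    print(q.round(4).tolist())
```

```text
[ 0.42548957 -0.04713225  0.23099873]
box tri z [0.0343, 0.0376, 0.0349, 0.0362] err [0.001, 0.002, 0.0031, 0.0011]
  ctr [ 0.4348 -0.0446  0.038 ] sides [np.float64(0.0647), np.float64(0.1497), np.float64(0.0654), np.float64(0.1481)] yaw -6.95
  ctr [ 0.4394 -0.0444  0.038 ] sides [np.float64(0.0612), np.float64(0.145), np.float64(0.0647), np.float64(0.1495)] yaw -6.79
[[0.5122, -0.0214, 0.038], [0.5052, -0.0857, 0.038], [0.3565, -0.0679, 0.038], [0.3653, -0.0032, 0.038]]
pk tri z [0.0375, 0.0387, 0.0381, 0.0361] err [0.0015, 0.003, 0.0025, 0.0015]
  ctr [ 0.4475 -0.1883  0.038 ] sides [np.float64(0.0549), np.float64(0.0738), np.float64(0.0533), np.float64(0.0753)] yaw 2.64
  ctr [ 0.4516 -0.1865  0.038 ] sides [np.float64(0.0523), np.float64(0.0737), np.float64(0.0506), np.float64(0.0742)] yaw 3.93
[[0.4839, -0.1591, 0.038], [0.4855, -0.214, 0.038], [0.4117, -0.2166, 0.038], [0.4088, -0.1634, 0.038]]
tray tri z [0.0097, 0.0109, 0.013, 0.0139] err [0.0033, 0.0028, 0.0004, 0.0032]
  ctr [ 0.4936 -0.3923  0.012 ] sides [np.float64(0.117), np.float64(0.1922), np.float64(0.1109), np.float64(0.1957)] yaw -8.85
  ctr [ 0.4983 -0.3897  0.012 ] sides [np.float64(0.1165), np.float64(0.1976), np.float64(0.115), np.float64(0.1981)] yaw -9.17
[[0.5979, -0.3493, 0.012], [0.5809, -0.4651, 0.012], [0.3915, -0.4324, 0.012], [0.4041, -0.3223, 0.012]]
```

```bash
python3 -m handwheel '[1,0.25,-5,0,0,-0.007, 1,0.25,-10,0,0,-0.007, 1,0.25,-15,0,0,-0.007, 1,0.25,-18,0,0,-0.007, 1,0.25,-18,0,0,-0.007, 1,0.25,-18,0,0,-0.007]'
python3 - <<'E'
from h import *
st=sensors.get_state();print(st["tcp_pos"],st["eef_rot"],st["joints"].round(1),st["gripper_width"])
w=cap("wrist","w26.png")
E
```

```text
time_s: 35.55
tcp_pos: [0.4359, -0.0447, 0.0516]
eef_rot: [180.0, 0.2, -7.1]
contact_force: [1.1, 0.6, 1.0]
gripper_width: 0.0874
[ 0.43592852 -0.04473597  0.05162446] [179.97517997   0.18080613  -7.1223859 ] [ 20.    6.8 -38.8  -0.1 -44.6  62.9] 0.08740889847285535
```

View pics/w26.png

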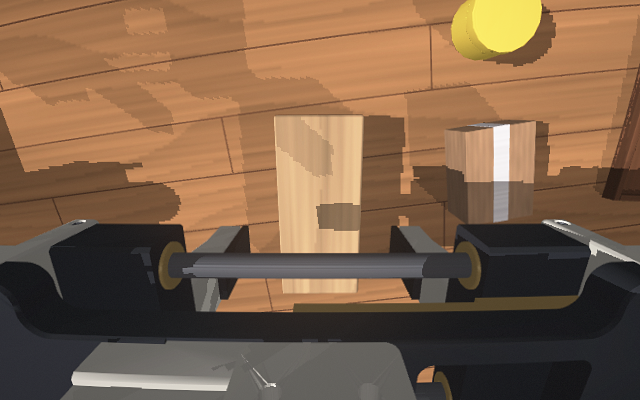

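Run:
```python
from h import *
w=cap("wrist");print(sensors.get_state()["tcp_pos"]);q=plane(w,[(275,116),(363,116),(356,292),(284,292)],.038);print(q.round(4),q.mean(0))
```

```text
[ 0.43719889 -0.04422863  0.05290172]
[[ 0.5136 -0.0212  0.038 ]
 [ 0.5056 -0.0848  0.038 ]
 [ 0.3586 -0.0666  0.038 ]
 [ 0.3665 -0.004   0.038 ]] [ 0.43608474 -0.0441304   0.038     ]
```

```bash
python3 -m handwheel '[-0.1,0,-2.5,0,0,0, -0.1,0,-5,0,0,0, -0.1,0,-6.5,0,0,0, -0.1,0,-7.1,0,0,0, -0.1,0,-7.1,0,0,0]'
python3 -m handwheel '[0,0,0,0,0,0, 0,0,0,0,0,0, 0,0,0,0,0,0, 0,0,0,0,0,0, 0,0,0,0,0,0, 0,0,0,0,0,0, 0,0,0,0,0,0]' 255 35
```

```text
time_s: 36.15
tcp_pos: [0.437, -0.044, -0.0174]
eef_rot: [-179.9, -0.1, -7.1]
contact_force: [-0.1, 0.1, -0.4]
gripper_width: 0.0879
time_s: 36.85
tcp_pos: [0.4375, -0.044, -0.0166]
eef_rot: [-179.9, -0.1, -7.1]
contact_force: [-1.6, -1.3, 9.1]
gripper_width: 0.066
```

```bash
python3 -m handwheel '[0,0,4,0,0,0, 0,0,8,0,0,0, 0,0,12,0,0,0, 2,-8,14,0,0,0, 5.7,-34.8,14,0,0,-0.035, 5.7,-34.8,14,0,0,-0.035, 5.7,-34.8,14,0,0,-0.035, 5.7,-34.8,14,0,0,-0.035]'
python3 - <<'E'
from plant import sensors
st=sensors.get_state();print(st["tcp_pos"],st["eef_rot"],st["gripper_width"])
E
```

```text
time_s: 37.65
tcp_pos: [0.4784, -0.2905, 0.1202]
eef_rot: [-179.9, -0.1, -9.1]
contact_force: [2.1, 0.9, -3.8]
gripper_width: 0.0659
[ 0.47837311 -0.29051593  0.12019058] [-1.79851089e+02 -9.12140941e-02 -9.09922715e+00] 0.06586142042739666
```

```bash
python3 -m handwheel '[1.6,-10.1,0,0,0,0, 1.6,-10.1,0,0,0,0, 1.6,-10.1,0,0,0,0, 1.6,-10.1,0,0,0,0, 1.6,-10.1,0,0,0,0]'
python3 - <<'E'
from h import *
st=sensors.get_state();print(st["tcp_pos"],st["eef_rot"],st["joints"].round(1),st["gripper_width"])
w=cap("wrist","w27.png");s=cap("scene");crop(s,120,200,260,340,4.2,"s27.png")
E
```

```text
time_s: 38.15
tcp_pos: [0.4935, -0.3906, 0.1193]
eef_rot: [-179.8, 0.0, -9.1]
contact_force: [0.4, -0.5, -2.9]
gripper_width: 0.0658
[ 0.4935324  -0.39060259  0.11934553] [-1.79791769e+02  5.39627540e-03 -9.12779805e+00] [-20.8  19.4 -10.8  -0.2 -59.9 101.7] 0.06575284435592212
```

View pics/w27.png

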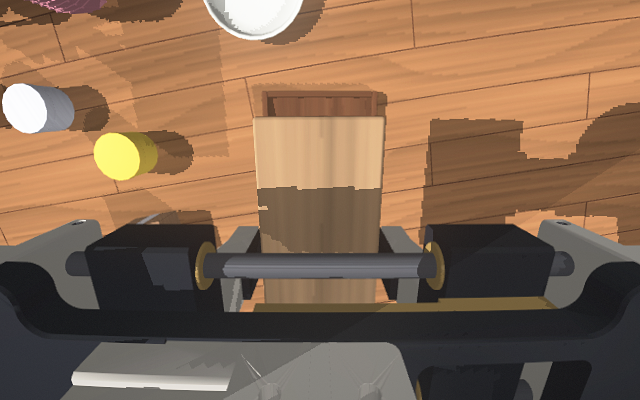

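View pics/s27.png

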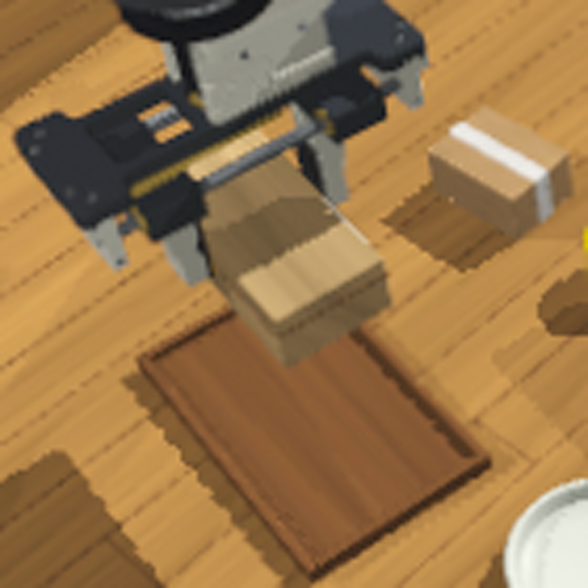

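Run:
```python
from h import *
w=cap("wrist");p=sensors.get_state()["tcp_pos"];print(p)
crop(w,230,75,410,130,4.4,"w27c.png")
q=plane(w,[(263,92),(385.5,92)],.012);d=q[0]-q[1];n=np.array([-(-d[1]),-d[0],0]);
print(q.round(4),np.linalg.norm(d),np.degrees(np.arctan2(d[1],d[0])))
u=d/np.linalg.norm(d);ax=np.array([u[1],-u[0],0]);print("ctr",q.mean(0)-.1*ax)
b=plane(w,[(253,117),(384,118)],p[2]+.0166+.038);d=b[0]-b[1];print(b.round(4),np.linalg.norm(d),np.degrees(np.arctan2(d[1],d[0])));print("box ctr",b.mean(0)-.075*np.array([d[1],-d[0],0])/np.linalg.norm(d))
```

```text
[ 0.49446089 -0.39017549  0.12044272]
[[ 0.6004 -0.3473  0.012 ]
 [ 0.5804 -0.4726  0.012 ]] 0.12689391725505675 80.93601012696128
ctr [ 0.49163363 -0.39423146  0.012     ]
[[ 0.5708 -0.3696  0.175 ]
 [ 0.5603 -0.4326  0.175 ]] 0.06390556020318566 80.49811243013829
box ctr [ 0.49157434 -0.38871709  0.17504272]
```

View pics/w27c.png

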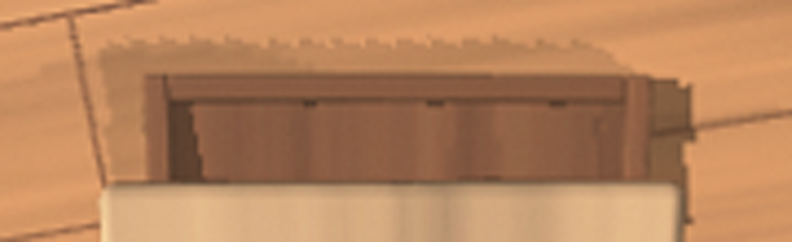

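```bash
python3 -m handwheel '[0,-0.1,-4,0,0,0, 0,-0.1,-8,0,0,0, 0,-0.1,-11,0,0,0, 0,-0.1,-12,0,0,0, 0,-0.1,-12.4,0,0,0, 0,-0.1,-12.5,0,0,0]'
python3 -m handwheel '[0,0,-0.2,0,0,0, 0,0,-0.4,0,0,0, 0,0,-0.4,0,0,0]'
python3 -m handwheel '[0,0,-0.1,0,0,0, 0,0,-0.2,0,0,0, 0,0,-0.2,0,0,0]'
```

```text
time_s: 38.9
tcp_pos: [0.4956, -0.3913, -0.0034]
eef_rot: [-179.9, -0.2, -9.0]
contact_force: [-0.0, 0.3, -4.2]
gripper_width: 0.0656
time_s: 39.2
tcp_pos: [0.496, -0.3915, -0.0066]
eef_rot: [-179.9, -0.3, -9.0]
contact_force: [-0.6, 0.2, -3.2]
gripper_width: 0.0656
time_s: 39.5
tcp_pos: [0.4959, -0.3914, -0.0086]
eef_rot: [-179.9, -0.3, -9.0]
contact_force: [-0.4, -0.1, -3.9]
gripper_width: 0.0653
```

```bash
python3 -m handwheel '[0,0,-0.1,0,0,0, 0,0,-0.15,0,0,0, 0,0,-0.15,0,0,0]'
python3 -m handwheel '[0,0,-0.1,0,0,0, 0,0,-0.1,0,0,0]'
```

```text
time_s: 39.8
tcp_pos: [0.4958, -0.3914, -0.0103]
eef_rot: [-179.9, -0.2, -9.0]
contact_force: [-0.3, 0.5, -3.9]
gripper_width: 0.0657
time_s: 40.0
tcp_pos: [0.4959, -0.3915, -0.0106]
eef_rot: [-179.9, -0.3, -8.9]
contact_force: [-1.5, 2.9, 3.6]
gripper_width: 0.0657
```

```bash
python3 -m handwheel '[0,0,0,0,0,0, 0,0,0,0,0,0, 0,0,0,0,0,0, 0,0,0,0,0,0, 0,0,0,0,0,0]' 0
python3 -m handwheel '[0,0,4,0,0,0, 0,0,9,0,0,0, 0,0,14,0,0,0, -2,3,19,0,0,0, -4,7,21,0,0,0, -4,7,21,0,0,0, -4,7,21,0,0,0]'
python3 - <<'E'
from h import *
st=sensors.get_state();print(st["tcp_pos"],st["eef_rot"],st["joints"].round(1),st["gripper_width"])
w=cap("wrist","w28.png");s=cap("scene");crop(s,130,220,270,340,5,"s28.png")
E
```

```text
time_s: 40.5
tcp_pos: [0.496, -0.3915, -0.0106]
eef_rot: [-179.9, -0.3, -8.9]
contact_force: [0.2, -0.2, 0.2]
gripper_width: 0.0875
time_s: 41.2
tcp_pos: [0.4562, -0.3208, 0.2013]
eef_rot: [-179.9, -0.5, -8.9]
contact_force: [0.5, 0.1, -0.3]
gripper_width: 0.0876
[ 0.45620392 -0.32079957  0.20134917] [-179.92682411   -0.4731775    -8.86327564] [-15.1   8.9 -13.7  -0.1 -66.9  96.3] 0.08755510514712334
```

View pics/w28.png

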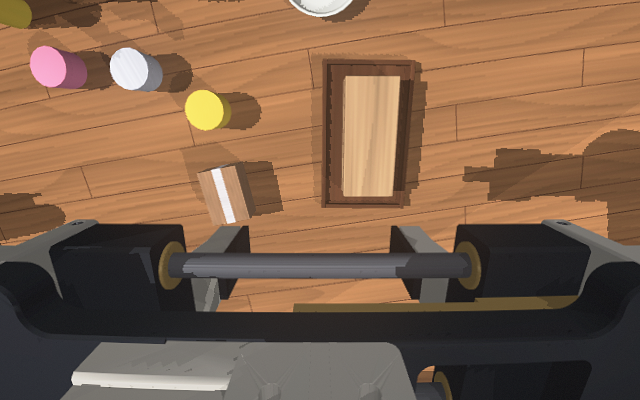

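View pics/s28.png

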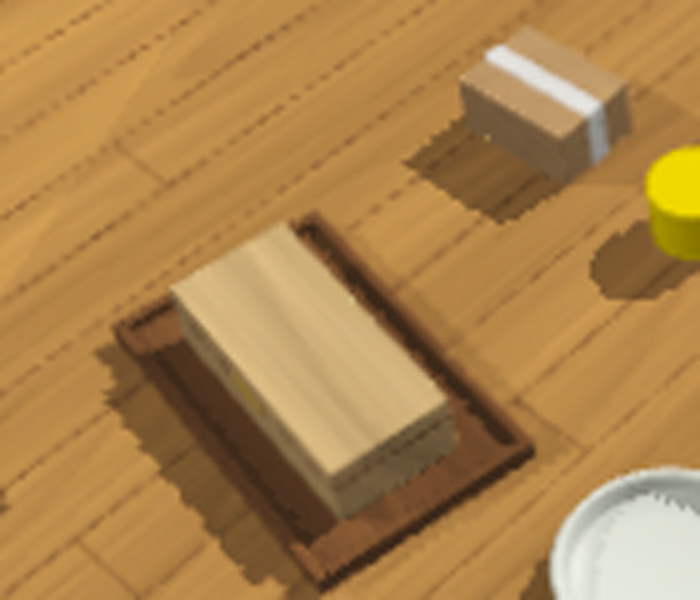

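Run:
```python
from h import *
w=cap("wrist");print(sensors.get_state()["tcp_pos"])
crop(w,185,150,265,235,8,"w28a.png");crop(w,310,50,430,215,3.5,"w28b.png")
```

```text
[ 0.45588904 -0.32176379  0.19830255]
```

View pics/w28a.png

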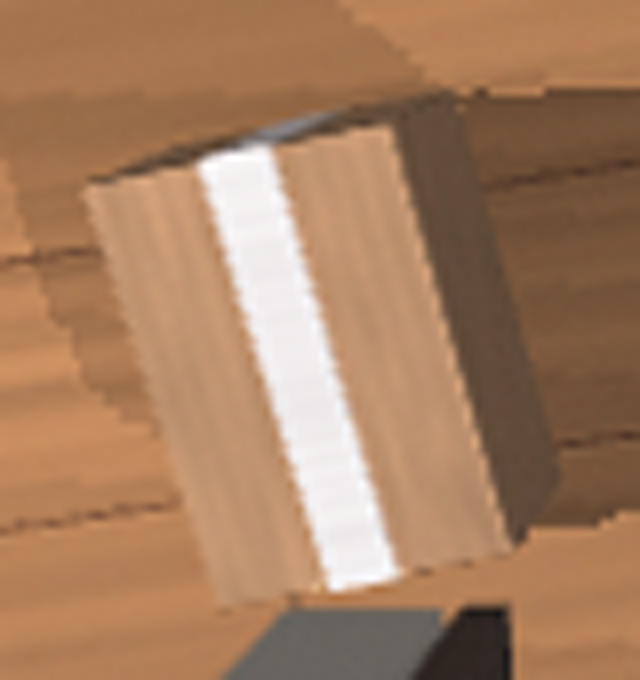

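View pics/w28b.png

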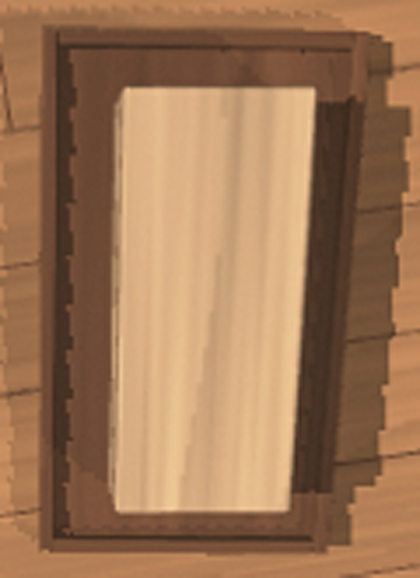

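Run:
```python
from h import *
w=cap("wrist");print(sensors.get_state()["tcp_pos"])
A=lambda u,v:(u/8+185,v/8+150);B=lambda u,v:(u/3.5+310,v/3.5+50)
for k,a,z in [("pk",[A(88,185),A(392,127),A(512,550),A(220,605)],.038),("box",[B(125,88),B(316,88),B(290,511),B(118,511)],.044),("tray",[B(44,28),B(366,33),B(326,550),B(42,548)],.012)]:
    q=plane(w,a,z)
    print(k,"ctr",q.mean(0).round(4),"sides",[np.linalg.norm(q[i]-q[(i+1)%4]).round(4) for i in range(4)],"yaw",np.degrees(np.arctan2(*( (q[0]+q[1]-q[2]-q[3])[1::-1]))).round(2))
```

```text
[ 0.45585596 -0.32189289  0.1980078 ]
pk ctr [ 0.4474 -0.1886  0.038 ] sides [np.float64(0.0521), np.float64(0.0745), np.float64(0.0527), np.float64(0.0753)] yaw 2.1
box ctr [ 0.4928 -0.3915  0.044 ] sides [np.float64(0.0644), np.float64(0.148), np.float64(0.0647), np.float64(0.1477)] yaw -8.59
tray ctr [ 0.4924 -0.3903  0.012 ] sides [np.float64(0.1171), np.float64(0.1974), np.float64(0.1179), np.float64(0.1976)] yaw -8.96
```

```bash
python3 -m handwheel '[-0.8,13.3,0,0,0,0.195, -0.8,13.3,0,0,0,0.195, -0.8,13.3,0,0,0,0.195, -0.8,13.3,-5,0,0,0.195, -0.8,13.3,-10,0,0,0.195, -0.8,13.3,-14,0,0,0.195, -0.8,13.3,-14,0,0,0.195, -0.8,13.3,-14,0,0,0.195]'
python3 -m handwheel '[0,0,0,0,0,0, 0,0,0,0,0,0]'
python3 - <<'E'
from h import *
st=sensors.get_state();print(st["tcp_pos"],st["eef_rot"],st["joints"].round(1),st["gripper_width"])
w=cap("wrist","w29.png");
E
```

```text
time_s: 42.2
tcp_pos: [0.4478, -0.1895, 0.0577]
eef_rot: [-179.9, 0.0, 2.2]
contact_force: [0.5, 0.3, 0.4]
gripper_width: 0.0878
time_s: 42.4
tcp_pos: [0.4495, -0.1899, 0.0595]
eef_rot: [-179.9, -0.1, 2.2]
contact_force: [0.6, -0.5, -0.1]
gripper_width: 0.0877
[ 0.44945838 -0.18988393  0.05952955] [-1.79946581e+02 -1.33715972e-01  2.19537130e+00] [  0.2  10.5 -32.7  -0.1 -46.7  92.1] 0.08765653084750641
```

View pics/w29.png

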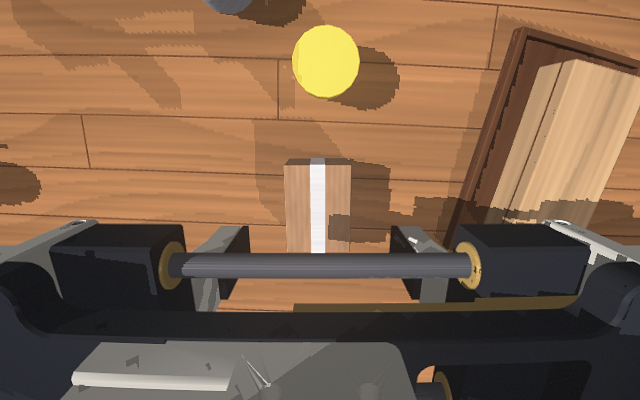

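```bash
python3 -m handwheel '[-0.2,0.1,-3,0,0,0, -0.2,0.1,-5.5,0,0,0, -0.2,0.1,-7.5,0,0,0, -0.2,0.1,-8.3,0,0,0, -0.2,0.1,-8.3,0,0,0]'
python3 -m handwheel '[0,0,0,0,0,0, 0,0,0,0,0,0, 0,0,0,0,0,0, 0,0,0,0,0,0, 0,0,0,0,0,0, 0,0,0,0,0,0, 0,0,0,0,0,0]' 255 20
```

```text
time_s: 42.95
tcp_pos: [0.4471, -0.1888, -0.0237]
eef_rot: [-179.9, -0.1, 2.2]
contact_force: [0.7, 0.7, -0.2]
gripper_width: 0.0877
time_s: 43.65
tcp_pos: [0.4474, -0.1888, -0.0233]
eef_rot: [-179.9, -0.1, 2.2]
contact_force: [-0.7, 0.8, 5.5]
gripper_width: 0.0538
```

```bash
python3 -m handwheel '[0,0,4,0,0,0, 0,0,9,0,0,0, 0,0,14,0,0,0, 4.65,-20.2,16,0,0,-0.19, 4.65,-20.2,16,0,0,-0.19, 4.65,-20.2,16,0,0,-0.19, 4.65,-20.2,16,0,0,-0.19, 4.65,-20.2,16,0,0,-0.19]'
python3 -m handwheel '[0,0,0,0,0,0, 0,0,0,0,0,0]'
python3 - <<'E'
from h import *
st=sensors.get_state();print(st["tcp_pos"],st["eef_rot"],st["gripper_width"])
w=cap("wrist","w30.png");s=cap("scene");crop(s,130,180,270,320,4.2,"s30.png")
E
```

```text
time_s: 44.45
tcp_pos: [0.4942, -0.3953, 0.136]
eef_rot: [-180.0, -0.1, -8.9]
contact_force: [-0.7, 0.5, -0.9]
gripper_width: 0.0537
time_s: 44.65
tcp_pos: [0.4934, -0.3949, 0.1349]
eef_rot: [-179.9, 0.0, -8.9]
contact_force: [-0.3, 0.8, -1.6]
gripper_width: 0.054
[ 0.49343891 -0.39489583  0.13494444] [-1.79948807e+02  1.01338174e-03 -8.91211594e+00] 0.05404415565668506
```

View pics/w30.png

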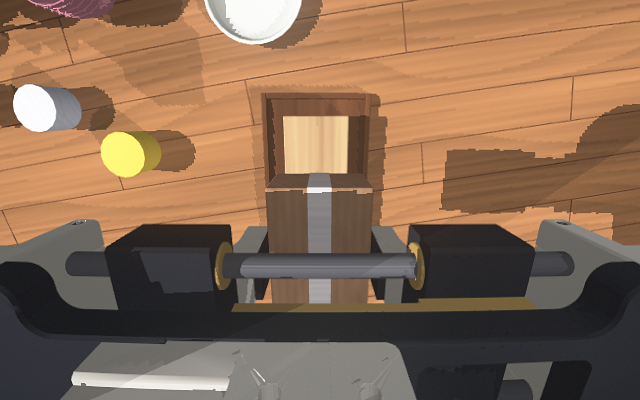

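View pics/s30.png

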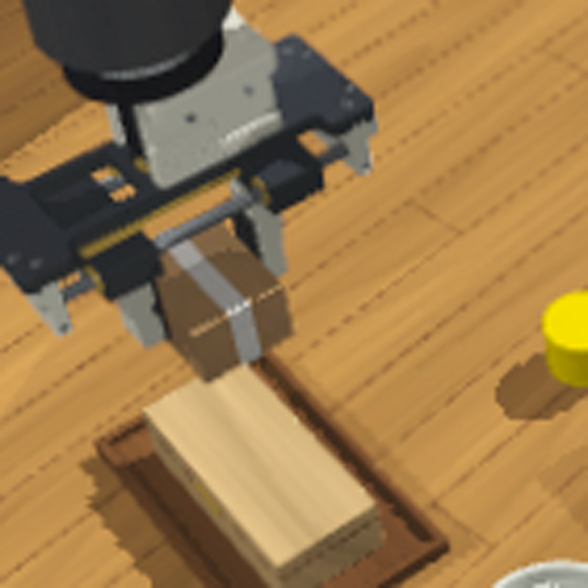

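Run:
```python
from h import *
w=cap("wrist");p=sensors.get_state()["tcp_pos"];print(p)
crop(w,255,80,385,200,5.5,"w30c.png")
```

```text
[ 0.4940431  -0.39402932  0.13600875]
```

View pics/w30c.png

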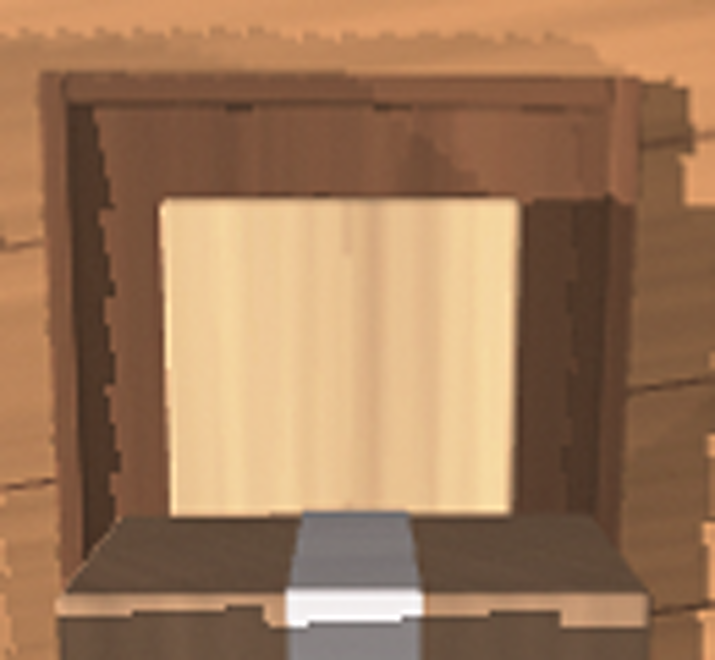

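Run:
```python
from h import *
w=cap("wrist");p=sensors.get_state()["tcp_pos"];print(p)
C=lambda u,v:(u/5.5+255,v/5.5+80)
for k,a,z,L in [("box",[C(160,200),C(519,200)],.044,.075),("pk top",[C(55,597),C(648,592)],p[2]+.0233+.038,.038),("pk bot",[C(118,516),C(592,516)],p[2]+.0233,.038)]:
    q=plane(w,a,z);d=q[0]-q[1];u=d/np.linalg.norm(d);print(k,q.round(4).tolist(),np.linalg.norm(d).round(4),np.degrees(np.arctan2(u[1],u[0])).round(2),"ctr",(q.mean(0)-L*np.array([u[1],-u[0],0])).round(4))
```

```text
[ 0.49424904 -0.39406169  0.13623256]
box [[0.5721, -0.3701, 0.044], [0.5621, -0.4346, 0.044]] 0.0653 81.15 ctr [ 0.493  -0.3908  0.044 ]
pk top [[0.5359, -0.3731, 0.1975], [0.5281, -0.426, 0.1975]] 0.0535 81.68 ctr [ 0.4944 -0.394   0.1975]
pk bot [[0.5357, -0.373, 0.1595], [0.5274, -0.4265, 0.1595]] 0.0542 81.18 ctr [ 0.494  -0.3939  0.1595]
```

```bash
python3 -m handwheel '[-0.1,0.3,-4,0,0,0, -0.1,0.3,-8,0,0,0, -0.1,0.3,-10,0,0,0, -0.1,0.3,-10.8,0,0,0, -0.1,0.3,-11,0,0,0, -0.1,0.3,-11,0,0,0]'
python3 -m handwheel '[0,0,-0.2,0,0,0, 0,0,-0.4,0,0,0, 0,0,-0.4,0,0,0]'
```

```text
time_s: 45.45
tcp_pos: [0.4941, -0.3911, 0.0274]
eef_rot: [180.0, -0.2, -8.7]
contact_force: [0.5, -0.0, -0.9]
gripper_width: 0.0537
time_s: 45.75
tcp_pos: [0.4944, -0.3912, 0.0239]
eef_rot: [180.0, -0.2, -8.7]
contact_force: [-0.3, 0.5, -0.7]
gripper_width: 0.0539
```

```bash
python3 -m handwheel '[0,0,-0.1,0,0,0, 0,0,-0.2,0,0,0, 0,0,-0.2,0,0,0]'
python3 -m handwheel '[0,0,-0.1,0,0,0, 0,0,-0.1,0,0,0]'
```

```text
time_s: 46.05
tcp_pos: [0.4942, -0.3912, 0.0218]
eef_rot: [180.0, -0.2, -8.7]
contact_force: [0.1, -0.5, -0.9]
gripper_width: 0.0536
time_s: 46.25
tcp_pos: [0.4944, -0.3913, 0.0208]
eef_rot: [180.0, -0.2, -8.7]
contact_force: [-0.8, 0.2, -0.4]
gripper_width: 0.0537
```

```bash
python3 -m handwheel '[0,0,-0.1,0,0,0, 0,0,-0.1,0,0,0]'
```

```text
time_s: 46.45
tcp_pos: [0.4944, -0.3913, 0.0207]
eef_rot: [180.0, -0.3, -8.7]
contact_force: [-2.4, 1.9, 7.6]
gripper_width: 0.0543
```

```bash
python3 -m handwheel '[0,0,0,0,0,0, 0,0,0,0,0,0, 0,0,0,0,0,0, 0,0,0,0,0,0, 0,0,0,0,0,0]' 0
python3 -m handwheel '[0,0,4,0,0,0, 0,0,9,0,0,0, 0,0,14,0,0,0, 0,3,18,0,0,-0.15, 4,8,20,0,0,-0.45, 6,12,20,0,0,-0.45, 6,12,20,0,0,-0.45, 6,12,20,0,0,-0.45]'
python3 - <<'E'
from h import *
st=sensors.get_state();print(st["tcp_pos"],st["eef_rot"],st["joints"].round(1),st["gripper_width"])
s=cap("scene");crop(s,130,180,270,320,4.2,"s31.png");t=cap("top","t31.png")
E
python3 -m handwheel '[7.2,16,0,0,0,-0.97, 7.2,16,0,0,0,-0.97, 7.2,16,0,0,0,-0.97, 7.2,16,0,0,0,-0.97, 7.2,16,0,0,0,-0.97, 7.2,16,0,0,0,-0.97, 7.2,16,0,0,0,-0.97, 7.2,16,0,0,0,-0.97]'
python3 - <<'E'
from h import *
st=sensors.get_state();print(st["tcp_pos"],st["eef_rot"],st["joints"].round(1),st["gripper_width"])
w=cap("wrist","w31.png")
E
```

```text
time_s: 46.95
tcp_pos: [0.4943, -0.3913, 0.0206]
eef_rot: [180.0, -0.2, -8.7]
contact_force: [0.4, -1.2, 0.6]
gripper_width: 0.0857
time_s: 47.75
tcp_pos: [0.5556, -0.2693, 0.2209]
eef_rot: [180.0, -0.3, -34.4]
contact_force: [-0.2, -0.8, -0.7]
gripper_width: 0.0876
[ 0.55557745 -0.2692802   0.22091544] [179.98926456  -0.27425878 -34.35486708] [ -7.7  14.   -4.7   0.1 -71.   63.3] 0.08755421575340568
time_s: 48.65
tcp_pos: [0.6258, -0.1123, 0.2199]
eef_rot: [179.9, -0.2, -90.1]
contact_force: [-1.0, -0.6, 0.9]
gripper_width: 0.0875
[ 0.6258222  -0.11227709  0.21992729] [179.89617938  -0.22804164 -90.10568076] [  7.5  16.   -2.2   0.2 -71.9  -7.7] 0.08748765726153306
```

View pics/s31.png

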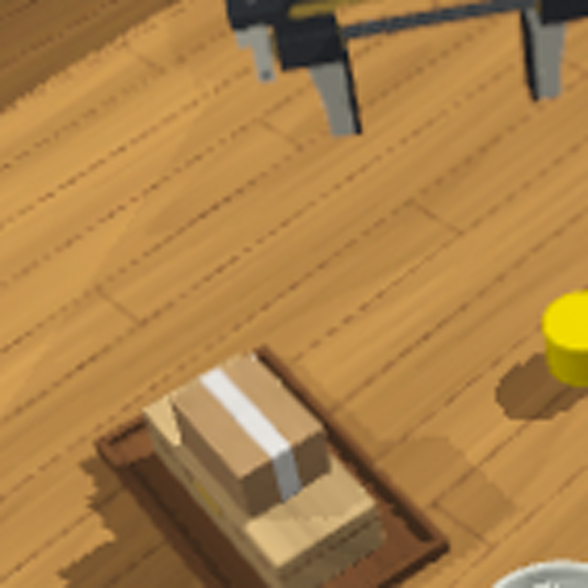

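View pics/w31.png

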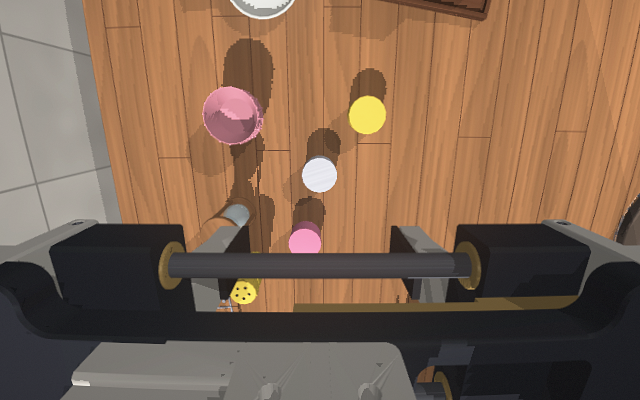

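Run:
```python
from h import *
w=cap("wrist");s=cap("scene");p=sensors.get_state()["tcp_pos"];print(p)
h=cv2.cvtColor(w["bgr"],cv2.COLOR_BGR2HSV);m=(h[:,:,1]<40)&(h[:,:,2]>190)
cs,b=blob(w,m,(319,175),15);c,a,_=cv2.fitEllipse(cs);print(c,a,b,plane(w,[c],.036).round(4))
h=cv2.cvtColor(s["bgr"],cv2.COLOR_BGR2HSV);crop(s,290,230,330,275,12,"s32.png");crop(w,295,150,345,200,10,"w32.png")
```

```text
[ 0.62597891 -0.11194995  0.22021944]
(319.1175537109375, 174.6815185546875) (33.338768005371094, 34.09375) [302 158  35  34 940] [[ 0.6248 -0.109   0.036 ]]
```

View pics/s32.png

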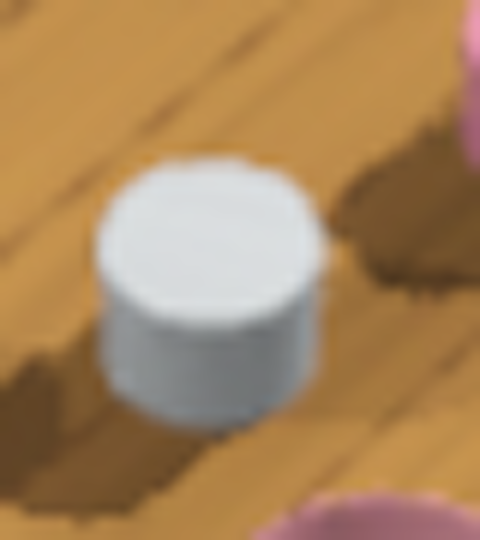

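View pics/w32.png

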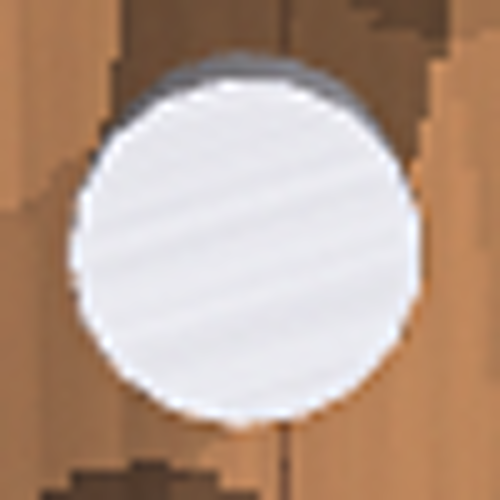

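```bash
python3 - <<'E'
from h import *
w=cap("wrist");s=cap("scene")
x,e=tri((w,(319.2,175)),(s,(307.7,250)));print(x.round(4),np.round(e,4))
E
python3 -m handwheel '[-0.1,0.3,-5,0,0,0, -0.1,0.3,-10,0,0,0, -0.1,0.3,-15,0,0,0, -0.1,0.3,-18,0,0,0, -0.1,0.3,-18,0,0,0, -0.1,0.3,-18,0,0,0]'
python3 - <<'E'
from h import *
w=cap("wrist","w33.png");p=sensors.get_state()["tcp_pos"];print(p)
h=cv2.cvtColor(w["bgr"],cv2.COLOR_BGR2HSV);m=(h[:,:,1]<40)&(h[:,:,2]>190)
cs,b=blob(w,m,(319,190),25);c,a,_=cv2.fitEllipse(cs);print(c,a,b,plane(w,[c],.036).round(4))
E
```

```text
[ 0.6257 -0.107   0.0342] [0.0011 0.0011]
time_s: 49.5
tcp_pos: [0.6256, -0.1089, 0.041]
eef_rot: [179.9, -0.3, -89.9]
contact_force: [1.5, 1.2, 1.2]
gripper_width: 0.0879
[ 0.62659518 -0.1087973   0.04225484]Traceback (most recent call last):
  File "<stdin>", line 4, in <module>
  File "h.py", line 34, in blob
    m=(l==best).astype(np.uint8); cs=max(cv2.findContours(m,cv2.RETR_EXTERNAL,cv2.CHAIN_APPROX_NONE)[0],key=cv2.contourArea)
                                     ~~~^^^^^^^^^^^^^^^^^^^^^^^^^^^^^^^^^^^^^^^^^^^^^^^^^^^^^^^^^^^^^^^^^^^^^^^^^^^^^^^^^^^^
ValueError: max() iterable argument is empty
```

View pics/w33.png

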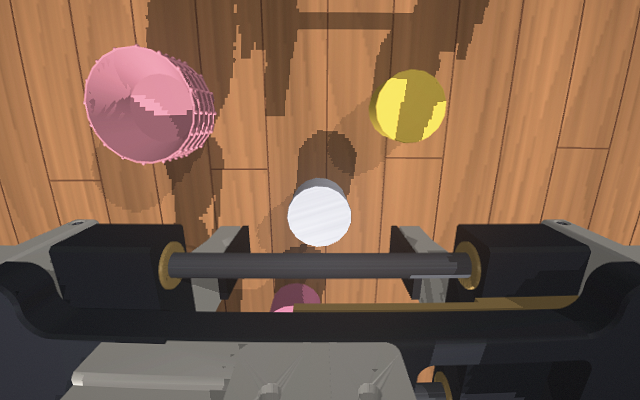

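Run:
```python
from h import *
w=cap("wrist");p=sensors.get_state()["tcp_pos"];print(p,plane(w,[(319.3,216)],.036).round(4))
```

```text
[ 0.62698551 -0.10868217  0.04283003] [[ 0.6255 -0.1087  0.036 ]]
```

```bash
python3 -m handwheel '[-0.1,0,-2.5,0,0,0, -0.1,0,-5,0,0,0, -0.1,0,-6.2,0,0,0, -0.1,0,-6.6,0,0,0, -0.1,0,-6.6,0,0,0]'
python3 -m handwheel '[0,0,0,0,0,0, 0,0,0,0,0,0, 0,0,0,0,0,0, 0,0,0,0,0,0, 0,0,0,0,0,0, 0,0,0,0,0,0, 0,0,0,0,0,0, 0,0,0,0,0,0]' 255 20
python3 -m handwheel '[0,0,4,0,0,0, 0,0,9,0,0,0, 0,0,14,0,0,0, 0,0,19,0,0,0, -3,-9,22,0,0,0, -6,-18,22,0,0,0, -6,-18,22,0,0,0, -6,-18,22,0,0,0]'
```

```text
time_s: 50.1
tcp_pos: [0.6266, -0.1087, -0.0223]
eef_rot: [-179.8, -0.2, -89.9]
contact_force: [0.2, 0.2, -1.1]
gripper_width: 0.0875
time_s: 50.9
tcp_pos: [0.6267, -0.1087, -0.0222]
eef_rot: [-179.8, -0.2, -89.9]
contact_force: [0.3, -0.3, 1.6]
gripper_width: 0.0476
time_s: 51.7
tcp_pos: [0.5656, -0.2905, 0.1981]
eef_rot: [-179.8, -0.2, -89.9]
contact_force: [0.6, 0.4, -0.6]
gripper_width: 0.0474
```

```bash
python3 -m handwheel '[-7.1,-7,-5,0,0,0, -7.1,-7,-5,0,0,0, -7.1,-7,-5,0,0,0, -7.1,-7,-5,0,0,0, -7.1,-7,-5,0,0,0]'
python3 - <<'E'
from h import *
p=sensors.get_state();print(p["tcp_pos"],p["joints"].round(1))
w=cap("wrist","w34.png");crop(w,260,80,400,230,5,"w34c.png")
E
```

```text
time_s: 52.2
tcp_pos: [0.495, -0.3606, 0.1484]
eef_rot: [-179.8, -0.2, -89.9]
contact_force: [0.1, 0.0, -1.3]
gripper_width: 0.0474
[ 0.49497503 -0.36059743  0.1484075 ] [-17.7  16.2 -11.5   0.2 -62.   17.7]
```

View pics/w34.png

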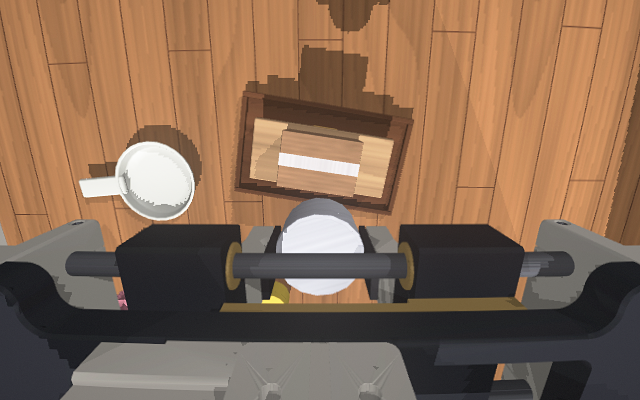

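View pics/w34c.png

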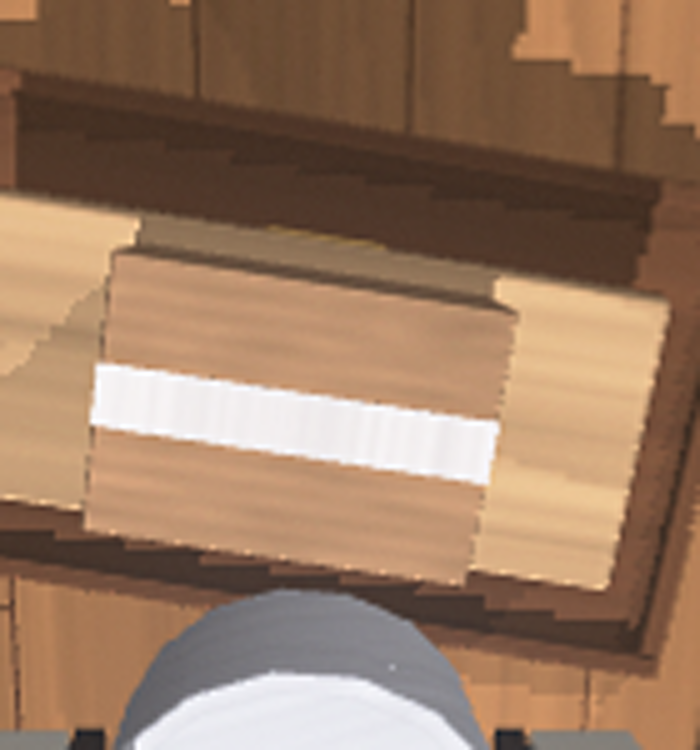

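Run:
```python
from h import *
w=cap("wrist");p=sensors.get_state()["tcp_pos"];print(p)
C=lambda u,v:(u/5+260,v/5+80)
q=plane(w,[C(113,248),C(518,314),C(466,583),C(85,526)],.082);print(q.mean(0).round(4),[np.linalg.norm(q[i]-q[(i+1)%4]).round(4) for i in range(4)])
q=plane(w,[(254.5,118),C(669,300),C(607,587),(250,176)],.044);print(q.mean(0).round(4),[np.linalg.norm(q[i]-q[(i+1)%4]).round(4) for i in range(4)])
```

```text
[ 0.49581874 -0.36002071  0.14877188]
[ 0.495  -0.3906  0.082 ] [np.float64(0.0762), np.float64(0.0528), np.float64(0.0753), np.float64(0.0533)]
[ 0.4939 -0.3907  0.044 ] [np.float64(0.1493), np.float64(0.0645), np.float64(0.1488), np.float64(0.0626)]
```

```bash
python3 -m handwheel '[-0.1,-3.1,0,0,0,0, -0.1,-3.1,0,0,0,0, -0.1,-3.1,-3,0,0,0, -0.1,-3.1,-6,0,0,0, -0.1,-3.1,-7.8,0,0,0, -0.1,-3.1,-8.4,0,0,0, -0.1,-3.1,-8.4,0,0,0]'
python3 -m handwheel '[0,0,-0.1,0,0,0, 0,0,-0.25,0,0,0, 0,0,-0.25,0,0,0]'
```

```text
time_s: 53.0
tcp_pos: [0.4952, -0.3903, 0.0644]
eef_rot: [-179.8, -0.2, -89.7]
contact_force: [0.7, -0.9, -0.1]
gripper_width: 0.0474
time_s: 53.3
tcp_pos: [0.4958, -0.3904, 0.0627]
eef_rot: [-179.7, -0.3, -89.7]
contact_force: [0.1, 0.5, -1.1]
gripper_width: 0.0475
```

```bash
python3 -m handwheel '[0,0,-0.1,0,0,0, 0,0,-0.2,0,0,0, 0,0,-0.2,0,0,0]'
python3 -m handwheel '[0,0,-0.1,0,0,0, 0,0,-0.1,0,0,0]'
```

```text
time_s: 53.6
tcp_pos: [0.4957, -0.3904, 0.0608]
eef_rot: [-179.7, -0.3, -89.7]
contact_force: [-0.3, 0.6, -0.6]
gripper_width: 0.0475
time_s: 53.8
tcp_pos: [0.4957, -0.3905, 0.0598]
eef_rot: [-179.7, -0.3, -89.7]
contact_force: [0.9, 0.0, 0.6]
gripper_width: 0.0474
```

```bash
python3 -m handwheel '[0,0,-0.1,0,0,0, 0,0,-0.1,0,0,0]'
```

```text
time_s: 54.0
tcp_pos: [0.4958, -0.3906, 0.0597]
eef_rot: [-179.7, -0.3, -89.7]
contact_force: [-0.8, 0.9, 5.8]
gripper_width: 0.0476
```

Contact is at the expected height. Releasing and lifting clear.

```bash
python3 -m handwheel '[0,0,0,0,0,0, 0,0,0,0,0,0, 0,0,0,0,0,0, 0,0,0,0,0,0, 0,0,0,0,0,0, 0,0,0,0,0,0]' 0
python3 -m handwheel '[0,0,3,0,0,0, 0,0,7,0,0,0, 0,0,12,0,0,0, 0,4,16,0,0,0, 0,8,18,0,0,0, 0,8,18,0,0,0, 0,8,18,0,0,0]'
python3 - <<'E'
from h import *
p=sensors.get_state();print(p["tcp_pos"],p["joints"].round(1))
w=cap("wrist","w35.png");s=cap("scene","s35.png");t=cap("top","t35.png");crop(s,130,180,270,320,4.2,"s35a.png");crop(s,320,80,430,170,7,"s35b.png")
E
```

```text
time_s: 54.6
tcp_pos: [0.4958, -0.3906, 0.0596]
eef_rot: [-179.7, -0.3, -89.7]
contact_force: [-0.1, 0.0, 0.1]
gripper_width: 0.0863
time_s: 55.3
tcp_pos: [0.4962, -0.3097, 0.2408]
eef_rot: [-179.6, -0.3, -89.6]
contact_force: [0.0, -0.8, -1.3]
gripper_width: 0.0875
[ 0.49623517 -0.30970876  0.24077328] [-12.7  10.1  -7.2   0.2 -72.2  13. ]
```

View pics/w35.png

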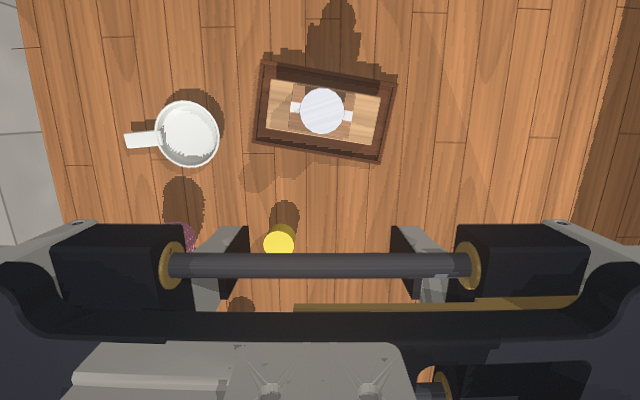

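View pics/s35a.png

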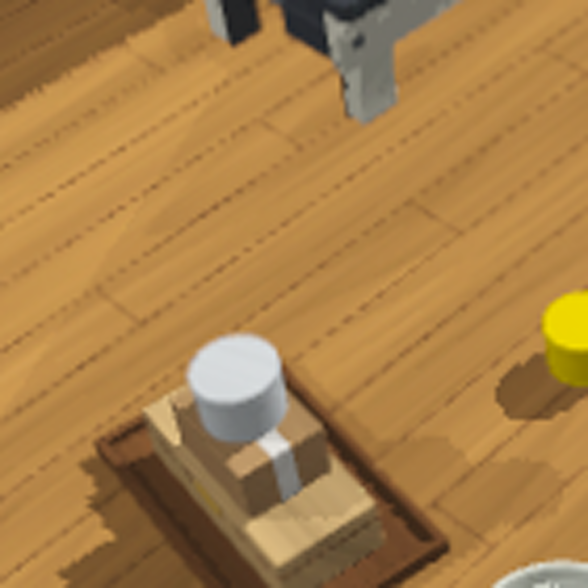

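View pics/s35b.png

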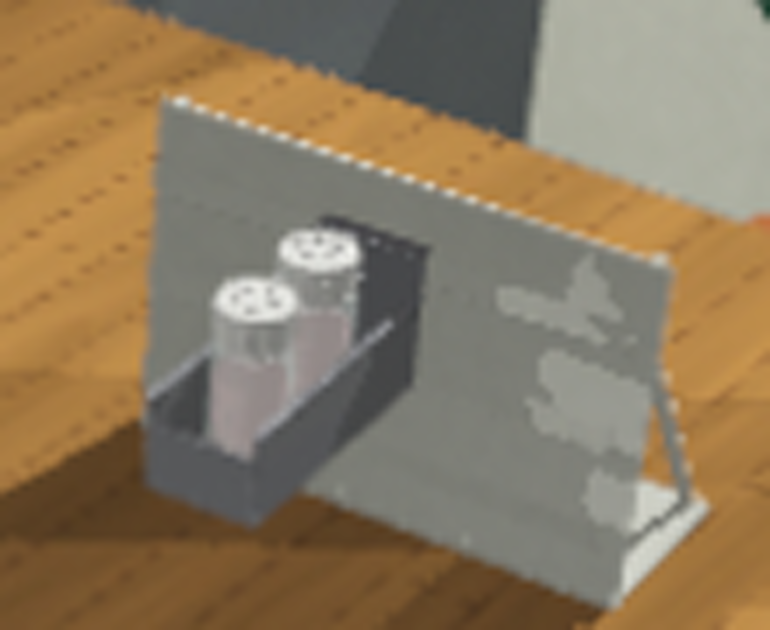

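View pics/t35.png

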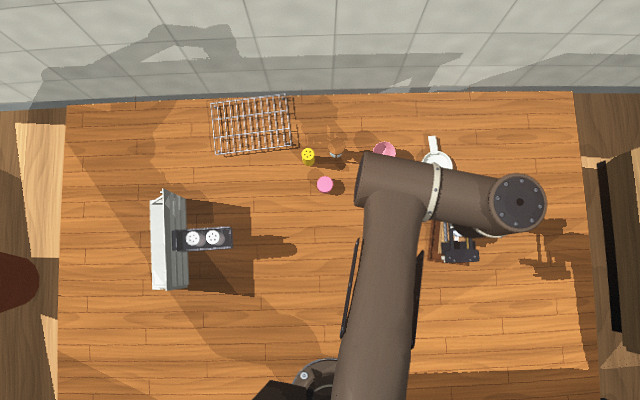

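Run:
```python
from h import *
w=cap("wrist");s=cap("scene");t=cap("top")
h=cv2.cvtColor(w["bgr"],cv2.COLOR_BGR2HSV)
crop(w,250,50,405,170,5,"w36.png");crop(t,170,220,240,260,10,"t36.png")
a=cv2.imread("pics/scene0.png");d=cv2.absdiff(a,s["bgr"]).max(2)
for n,(u,v) in {"hour":(362,255),"cups":(321,290),"spoon":(262,333)}.items(): print(n,"diff px",int((d[v-25:v+25,u-25:u+25]>40).sum()))
```

```text
hour diff px 25
cups diff px 122
spoon diff px 0
```

View pics/w36.png

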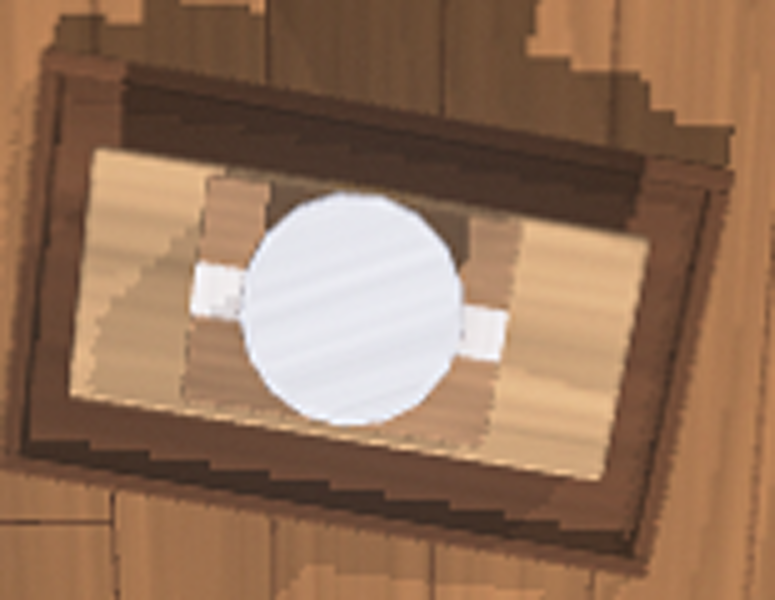

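View pics/t36.png

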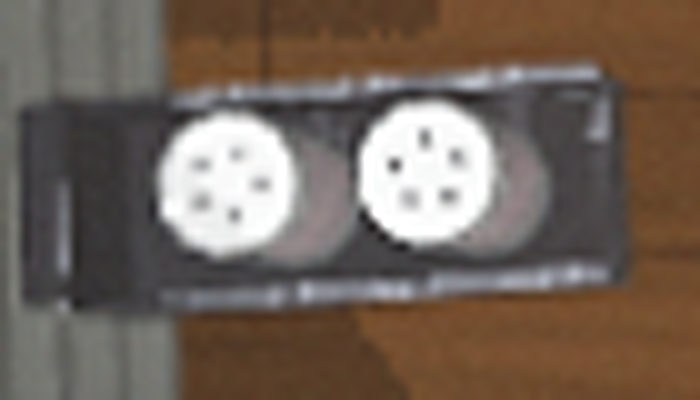

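Run:
```python
from h import *
w=cap("wrist");s=cap("scene");t=cap("top");C=lambda u,v:(u/5+250,v/5+50)
print("tin",plane(w,[C(354,310)],.118).round(4))
q=plane(w,[C(93,150),C(649,241),C(602,480),C(72,397)],.044);print("box",q.mean(0).round(4),[np.linalg.norm(q[i]-q[(i+1)%4]).round(4) for i in range(4)])
x,e=tri((w,C(354,310)),(s,(130+236/4.2,180+370/4.2)));print("tin top tri",x.round(4),np.round(e,4))
T=lambda u,v:(u/10+170,v/10+220);S=lambda u,v:(u/7+320,v/7+80)
for n,a,b in [("capA",T(228,183),S(320,248)),("capB",T(426,171),S(256,298)),("frontL",T(628,283),S(148,403)),("frontR",T(605,72),S(252,443))]:
    x,e=tri((t,a),(s,b));print(n,x.round(4),np.round(e,4))
```

```text
tin [[ 0.4933 -0.3906  0.118 ]]
box [ 0.4928 -0.39    0.044 ] [np.float64(0.1496), np.float64(0.0643), np.float64(0.1486), np.float64(0.0644)]
tin top tri [ 0.4942 -0.3892  0.1134] [0.0018 0.0018]
capA [0.4848 0.3582 0.1868] [0.0027 0.0027]
capB [0.4865 0.3041 0.1849] [0.0023 0.0023]
frontL [0.4586 0.2592 0.1395] [0.005 0.005]
frontR [0.5158 0.2636 0.1398] [0.0023 0.0023]
```

Run:
```python
from plant import r, sensors
print(sensors.get_state()["time_s"]); print(r.close_job())
```

```text
55.75
the job is handed in; nothing more can be done
None
```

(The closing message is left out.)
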